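Close up a two-part plaster mould for pouring

ROBOT

A 7-joint arm with a two-finger parallel gripper is mounted at the origin on the work surface. World frame = base frame: x ahead of the robot, y to its left, z up, the work surface at z = 0. Lengths are in m, angles in rad, forces in N, time in s.
With the tool pointing down it reaches from about 0.4 to 0.85 m from the base axis. Payload 10.4 kg.
Tool frame: the origin (TCP) lies between the finger pads; the fingertips stand ahead of it and the grasp point (between the pads) lies 6 mm ahead of it (finger_overhang is the z of the fingertips in the tool frame, in m); z points along the fingers, y is the direction in which the jaws open and shut (so a half turn about z gives the same grasp; the last joint's range is limited). The gripper opens to 85 mm and grips with 20 to 120 N. Pads are 22 mm wide; open, the fingers measure 114 mm over their backs; the gripper's body (76 mm by 85 mm) begins 54 mm behind the grasp point. The pads swing forward as they close: fully open they stand 13 mm farther back than shut.
Start: joints at [-1.37, 0.332, -0.065, 1.46, 0.022, 1.35, -0.088], TCP at [0.139, 0.609, 0.256] pointing down, gripper open.
Joint ranges: [-2.6, 2.6], [-0.5, 2.12], [-1.47, 1.34], [0.16, 2.42], [-1.27, 4.41], [0.06, 2.06], [-2.6, 2.6]. Speed limits (rad/s): [2.22, 2.22, 2.79, 2.79, 3.14, 3.14, 3.14].

INTERFACE

Orientations are given as a unit quaternion [x, y, z, w].
In Python, from workcell import * gives the robot as it stands.
- The arm moves only by the shell command python3 -m creep 'ROWS' [FORCE]. ROWS is JSON, a list of rows, each a list of 7 numbers: the turn, a rotation vector about the tool's x, y, z in rad, then the shift along the tool's x, y, z in mm, then the closure in counts, from 0 (fully open) to 255 (shut). In form: [[wx, wy, wz, dx, dy, dz, claw], ...]. A call has 1 to 8 rows; each row shifts and turns the commanded pose from where the row before left it, along the tool's axes as they then stand; what a row does not reach is not made up. A row lasts 1/10 s, in which the tool goes at most 50 mm and 8.59 degrees, less where a joint would pass 70% of its speed; a pose out of reach is approached as far as the arm can. A call is refused whole if a number of a shift passes 50 or a number of a turn 0.15, either way. A call with a gripper value outside its range is refused whole. The fingers move at their own pace and stop on an object; FORCE is the grip in N (left out, the last holds). Time passes only in rows, so rows that do not move let the fingers close. It gives the time, the measured TCP pose, the force and the opening at its end, in the units of the state.
- get_obs(): the state, without advancing time (a new reading comes with each control period).
- camera(name): name is "side" or "top"; returns (picture, depth): 480x640x3 uint8, blue, green, red; 480x640 float32, m along the optical axis (not along the pixel's ray), 0 where there is no reading.
- camera_model(name): a dict with "camera_matrix" (3x3 intrinsics, pixels), "R" (3x3) and "t" (3): a world point X has camera coordinates R X + t. Camera axes: x right, y down, z forward; pixel columns grow to the right and rows downward; lengths in m; the calibration is good to about 2 mm. A picture is of the moment at which its call begins. camera_model takes no time and is no camera call.
- hand_in(): hands the job in, once; it reports no verdict.
The state is a dict: "clock": time; "joint_pos": joint angles; "joint_velocities": joint speeds; "tau": joint torques, N m; "position": TCP position; "ee_rot": TCP orientation; "ft_force": force on the tool from outside, world axes, zero at the start; "torque": the same for the moment, N m; "grip_width": opening from 0.0 (shut) to 1.0 (fully open).
Only numpy, scipy, OpenCV 4.12 (cv2) and the standard library are available. Lean on these libraries where they do the work, as an engineer would, in place of code of your own. Each camera call takes 0.05 s, during which the arm holds its last target.

TASK

Close up the plaster mould ready for pouring: stand the core upright in the socket at the bottom of the lower half, then lower the upper half over it until it sits down flat on the keys of the lower half, then seat the pouring cup in the round recess on top, and last stand the two iron weights on top, one in the middle of each end, either side of the cup. Set each part down gently instead of dropping it, because plaster chips. Leave the little wooden maquette standing where it is.

Things in the scene. Friction and masses are not known exactly. Their poses are not given: they have to be found in the camera images.
- mould_lower: Lower mould half, fixed: white plaster 170 (x) x 60 (y) mm on a plywood board 200x110x12. Origin: centre of board's underside, z up. Flat top at z=52. In its middle a cavity 42 wide, floor at z=26; in that floor the core's socket, a round hole 32 wide down to the board at z=12, where the core stands. At x=+66 and -66 on top: cone keys, 8 high, 14 wide at foot, 7 at tip.
- mould_upper: Upper mould half, loose: white plaster block 170 (x) x 60 (y) x 60 mm, no board, 0.45-0.7 kg, same either way round. Origin: centre of underside, z up. Below: cavity 42 wide, 44 deep; key holes 20 wide, 10 deep at x=+66, -66. On top, in the middle: cup recess 46 wide, 6 deep (floor z=54) with an 18 mm hole. Grip across its width. In place its origin is 52 above mould_lower's, lengths in line.
- core: Core: slim solid white plaster cone, 80 mm high, upright, 0.07 kg; 20 wide at its foot, 28 at 9 mm up, tapering to 24 at 74 mm, bevelled top. Origin: centre of its foot, z up. In place its foot is 12 mm above mould_lower's origin and its upper 40 mm stick out above the flat top.
- pouring_cup: Pouring cup: plain round terracotta cup, straight sides, 36 mm outside diameter, 50 mm high, wall 4 mm, open top, upright, 0.06 kg. Origin: centre of its underside, z up. In place its underside is on the recess floor, 54 mm above mould_upper's origin.
- weight_a: One of two identical dark iron weights, 0.35 kg, upright: a disc 44 mm wide and 24 high, a neck, and a round grip knob 24 wide from 37 to 60 mm up (top). Origin: centre of underside, z up. Place: on the flat top of mould_upper (60 mm above its origin), on its centre line about 54 mm from the middle, one weight at each end; the two are interchangeable.
- weight_b: The other iron weight, identical to weight_a. It stands at the end that weight_a leaves free.
- maquette: Small dark carved wooden maquette (rounded lumps on a square 46 mm foot), 94 mm high, standing among the parts. Origin: centre of its underside. To be left alone.
There are look-alikes about, which are no part of the job. Leave any green or orange look-alike of the core alone.

How it is judged:
By the outcome, as a careful person would: the job done as asked, in the order asked, and still so for the second after the job is handed in, with the robot touching nothing.
It also fails if it takes over 134 s, if anything falls off the work surface, if the arm or the gripper's body presses on something with over 40 N, if the wrist force passes 120 N, or if a joint passes its speed limit or range.

## Working session

There is one attempt and no reset: what is moved stays moved. The work goes in short steps, Python scripts to look and compute and a shell command to move; the robot and the scene stay as the last step left them, time stands still between calls to the robot, and variables do not carry over. Pictures are saved under pics/ and viewed, and the job is handed in when it is done.

```bash
ls; mkdir -p pics; python3 - <<'E'
from workcell import *
import cv2
o=get_obs(); print(o)
for n in ("side","top"):
    p,d=camera(n); cv2.imwrite(f"pics/{n}0.png",p)
    m=camera_model(n); print(n,m)
    import numpy as np; np.save(f"pics/{n}0.npy",d)
E
```

```text
pics
{'clock': 0.0, 'joint_pos': array([-1.36962498,  0.33287508, -0.06470077,  1.46098837,  0.02156891,
        1.34989858, -0.08847894]), 'joint_velocities': array([-0.00117439, -0.00112741,  0.00027116, -0.00051865,  0.00142683,
        0.0007122 ,  0.00157124]), 'tau': array([-8.28663651e-04, -6.25439215e+01,  4.88731626e-02, -3.91605163e+01,
        1.62505126e-02,  9.75122850e-03, -1.96426674e-05]), 'position': array([0.1386078 , 0.60906646, 0.25549143]), 'ee_rot': array([ 1.11633997e-01,  9.93749117e-01, -7.35026967e-04, -6.26066396e-05]), 'ft_force': array([ 0.39374937,  0.78403822, -0.60307349]), 'torque': array([-0.00421141,  0.10888998,  0.01401754]), 'grip_width': 0.995945419107989}
side {'camera_matrix': array([[457.82070396,   0.        , 314.9455275 ],
       [  0.        , 457.82070396, 240.84263688],
       [  0.        ,   0.        ,   1.        ]]), 'R': array([[ 0.78529855, -0.61889979, -0.01640846],
       [-0.45726829, -0.56193552, -0.68929978],
       [ 0.41738699,  0.54880918, -0.7242904 ]]), 't': array([-0.47371813,  0.3022207 ,  0.79322879])}
top {'camera_matrix': array([[494.13681502,   0.        , 318.69140002],
       [  0.        , 494.13681502, 244.20809614],
       [  0.        ,   0.        ,   1.        ]]), 'R': array([[-2.02164125e-04, -9.99999977e-01,  6.57042910e-05],
       [-9.98057291e-01,  1.97677840e-04, -6.23025335e-02],
       [ 6.23025191e-02, -7.81719838e-05, -9.98057308e-01]]), 't': array([-0.00457919,  0.56262754,  0.9855826 ])}
```

View pics/top0.png

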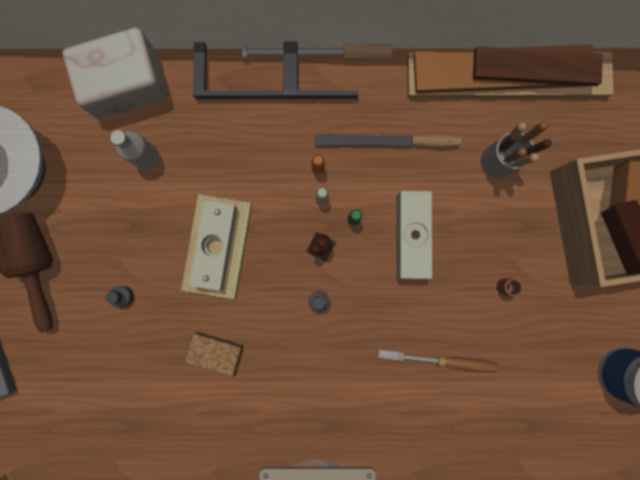

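View pics/side0.png

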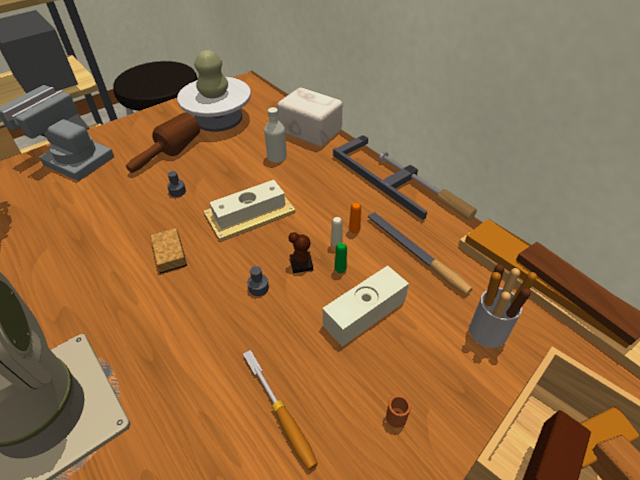

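The core candidates in the top view are the white one at (322,195), orange at (318,163) and green at (355,216). By the description the white one is the core. The weights are at (120,296) and (319,301), the cup at (509,287), the maquette at (321,245), mould_lower at (215,246) and mould_upper at (416,235).

```bash
cat > h.py <<'E'
import numpy as np, cv2
from workcell import *
def cloud(n,d,m=None):
    m=m or camera_model(n); K=m["camera_matrix"];v,u=np.mgrid[0:480,0:640]
    P=np.stack([(u-K[0,2])/K[0,0]*d,(v-K[1,2])/K[1,1]*d,d],-1)
    W=(P-m["t"])@m["R"]; W[d==0]=np.nan; return W
def sel(W,c,r,z0,z1):
    Q=W.reshape(-1,3); k=(np.hypot(Q[:,0]-c[0],Q[:,1]-c[1])<r)&(Q[:,2]>z0)&(Q[:,2]<z1); return Q[k]
def circ(p):
    A=np.c_[2*p[:,:2],np.ones(len(p))]; s=np.linalg.lstsq(A,(p[:,:2]**2).sum(1),rcond=None)[0]
    return s[:2],np.sqrt(s[2]+s[0]**2+s[1]**2)
def proj(n,X):
    m=camera_model(n); c=m["R"]@np.array(X)+m["t"]; p=m["camera_matrix"]@c; return p[:2]/p[2]
E
python3 - <<'E'
from h import *
T=np.load("pics/top0.npy");S=np.load("pics/side0.npy")
WT=cloud("top",T);WS=cloud("side",S)
for n,(u,v) in dict(core=(322,193),orange=(318,160),green=(355,214),cup=(509,287),wa=(120,296),wb=(319,301),maq=(321,245),ml=(215,222),mu=(416,210),table=(270,330)).items():
    print(n,WT[v,u].round(4))
    c=WT[v,u][:2]
    for nm,W in(("top",WT),("side",WS)):
        q=sel(W,c,.045 if n[0]!='m' or n=='maq' else .12,.008,.2)
        print("  ",nm,len(q),"zmax",np.sort(q[:,2])[-5:].round(4)[::4],"min",np.nanpercentile(q,2,axis=0).round(4),"max",np.nanpercentile(q,98,axis=0).round(4))
a=cv2.imread("pics/side0.png")[180:340,200:440]
cv2.imwrite("pics/crop0.png",cv2.resize(a,None,fx=3,fy=3,interpolation=2))
E
```

```text
core [ 0.6565 -0.011   0.0831]
   top 195 zmax [0.0831 0.0842] min [ 0.6453 -0.0218  0.0136] max [0.6682 0.0007 0.0831]
   side 293 zmax [0.082  0.0836] min [ 0.6436 -0.023   0.0114] max [ 0.6631 -0.0032  0.0817]
orange [ 0.7205 -0.0034  0.0824]
   top 221 zmax [0.0824 0.0834] min [ 0.7081 -0.0154  0.0129] max [0.7309 0.0089 0.0824]
   side 294 zmax [0.0821 0.0835] min [ 0.7061 -0.0152  0.0108] max [0.7266 0.0056 0.0819]
green [ 0.6171 -0.0744  0.0757]
   top 188 zmax [0.0825 0.0839] min [ 0.602  -0.0859  0.0146] max [ 0.6246 -0.0626  0.0826]
   side 340 zmax [0.0825 0.085 ] min [ 0.6004 -0.088   0.0111] max [ 0.6236 -0.0675  0.0822]
cup [ 0.4758 -0.3922  0.009 ]
   top 372 zmax [0.0533 0.0546] min [ 0.4601 -0.3997  0.0089] max [ 0.4924 -0.3666  0.053 ]
   side 573 zmax [0.0523 0.0542] min [ 0.4574 -0.4016  0.0088] max [ 0.49   -0.3689  0.0519]
wa [0.4592 0.3847 0.0459]
   top 459 zmax [0.063  0.0642] min [0.4383 0.3753 0.0102] max [0.4764 0.4083 0.0624]
   side 316 zmax [0.0625 0.0646] min [0.4348 0.3752 0.0091] max [0.4739 0.4096 0.0623]
wb [ 0.4503 -0.0053  0.0622]
   top 380 zmax
[... 231 characters left out ...]
 0.5328 -0.0331  0.0119] max [0.5815 0.017  0.0946]
   side 702 zmax [0.0952 0.0967] min [ 0.5322 -0.0326  0.0096] max [0.5743 0.0104 0.0935]
ml [0.6043 0.1992 0.0518]
   top 4475 zmax [0.0619 0.0633] min [0.4905 0.1462 0.0093] max [0.6557 0.2592 0.0559]
   side 2405 zmax [0.0607 0.0628] min [0.4886 0.145  0.01  ] max [0.6428 0.2364 0.0555]
mu [ 0.6268 -0.1946  0.0603]
   top 2798 zmax [0.0824 0.0839] min [ 0.5118 -0.2222  0.0195] max [ 0.6605 -0.0836  0.0736]
   side 3033 zmax [0.0821 0.085 ] min [ 0.512  -0.2232  0.0118] max [ 0.6592 -0.0814  0.0708]
table [ 0.388   0.0949 -0.001 ]
   top 0 zmax [] min [nan nan nan] max [nan nan nan]
   side 0 zmax [] min [nan nan nan] max [nan nan nan]
  return np.nanmean(a, axis, out=out, keepdims=keepdims)
```

View pics/crop0.png

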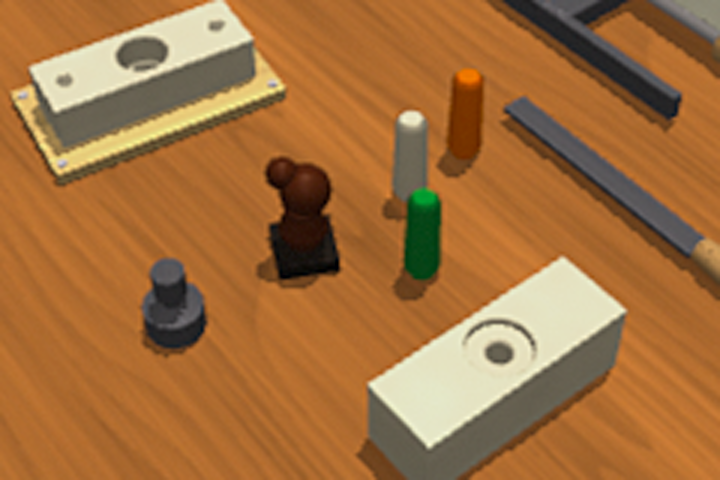

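```bash
python3 - <<'E'
from h import *
def rect(q):
    (c,s,a)=cv2.minAreaRect((q[:,:2]*1000).astype(np.float32)); return np.round(c,1),np.round(s,1),round(a,2)
for n in("top","side"):
    W=cloud(n,np.load(f"pics/{n}0.npy"))
    Q=sel(W,(.45,0.1),.05,-.02,.02); print(n,"table z",np.median(sel(W,(.40,.1),.06,-.02,.02)[:,2]).round(4))
    for nm,c,z0,z1 in(("low",(.574,.203),.046,.057),("up",(.582,-.195),.054,.066),("board",(.574,.203),.008,.016)):
        q=sel(W,c,.12 if nm=='board' else .095,z0,z1); print(n,nm,len(q),rect(q),"medz",np.median(q[:,2]).round(4))
        x=q[:,:2]-q[:,:2].mean(0); w,v=np.linalg.eigh(x.T@x); print("   pca ang",np.degrees(np.arctan2(v[1,1],v[0,1])).round(2), q.mean(0).round(4))
    for nm,c in (("k",(.635,.195)),("k",(.512,.215))):
        q=sel(W,c,.025,.0555,.07); print("  key",len(q),q.mean(0).round(4))
    for nm,c,z0,z1 in(("core",(.654,-.011),.077,.09),("cup",(.476,-.383),.047,.06),("wa",(.456,.393),.054,.07),("wb",(.447,-.005),.054,.07),("green",(.613,-.074),.077,.09),("orange",(.72,-.003),.077,.09),("maq",(.557,-.009),.07,.1)):
        q=sel(W,c,.03,z0,z1)
        k=cv2.minEnclosingCircle((q[:,:2]*1000).astype(np.float32)) 
        print(n,nm,len(q),"mean",q.mean(0).round(4),np.round(k[0],1),round(k[1],1),rect(q))
E
```

```text
top table z 0.0003
top low 2195 (array([561.8, 205.4]), array([ 61. , 164.6]), 80.89) medz 0.0523
   pca ang 170.67 [0.5626 0.2048 0.0523]
top up 2564 (array([ 579.3, -193.5]), array([ 61.6, 170.4]), 89.34) medz 0.0601
   pca ang 179.88 [ 0.578  -0.1929  0.0599]
top board 2386 (array([559. , 206.2]), array([111.3, 200.3]), 80.94) medz 0.0123
   pca ang 170.89 [0.5572 0.1989 0.0123]
  key 34 [0.6248 0.1941 0.0584]
  key 43 [0.5024 0.2154 0.0582]
top core 81 mean [ 0.658  -0.0106  0.0801] [657.9 -10.7] 11.0 (array([658.3, -10.6]), array([18.1, 20.2]), 76.15)
top cup 112 mean [ 0.476  -0.3841  0.0501] [ 476.2 -384.3] 18.2 (array([ 475.8, -384.3]), array([36. , 33.2]), 89.82)
top wa 133 mean [0.4571 0.3957 0.0598] [456.8 396.2] 12.0 (array([456.9, 396.1]), array([23. , 21.4]), 88.88)
top wb 120 mean [ 0.4473 -0.0043  0.0605] [447.3  -4.3] 11.6 (array([447.3,  -4.3]), array([21.2, 21.3]), 0.05)
top green 83 mean [ 0.6147 -0.0754  0.08  ] [614.3 -75.2] 11.2 (array([614.7, -75.1]), array([17.3, 19.6]), 89.68)
top orange 81 mean [ 0.7204 -0.0024  0.0799] [720.5  -3.4] 10.9 (array([720.6,  -2
[... 699 characters left out ...]
8.9]), 67.27)
side cup 164 mean [ 0.4744 -0.3845  0.0499] [ 474.7 -384.8] 18.5 (array([ 474.6, -384. ]), array([34.1, 34.2]), 46.98)
side wa 60 mean [0.4547 0.395  0.0599] [454. 397.] 13.2 (array([455.3, 397. ]), array([23.4, 22.6]), 30.27)
side wb 99 mean [ 0.4444 -0.0052  0.0598] [445.3  -3.8] 12.8 (array([444.7,  -4. ]), array([24.4, 22.7]), 61.32)
side green 60 mean [ 0.6119 -0.0767  0.08  ] [612.6 -77.2] 10.8 (array([612.1, -76.6]), array([19.4, 18.2]), 2.11)
side orange 46 mean [ 0.7186 -0.0036  0.0797] [719.3  -3.1] 10.6 (array([718.7,  -3.9]), array([19.3, 17.3]), 81.37)
side maq 271 mean [ 0.5526 -0.0111  0.0832] [555.4  -6.9] 22.6 (array([555.7,  -7.1]), array([33.1, 42. ]), 14.29)
```

```bash
python3 - <<'E'
from h import *
def rect(q):
    (c,s,a)=cv2.minAreaRect((q[:,:2]*1000).astype(np.float32)); return np.round(c,1),np.round(s,1),round(a,2)
for n in("top","side"):
    W=cloud(n,np.load(f"pics/{n}0.npy"))
    for nm,c,z0,z1 in(("low",(.559,.206),.046,.057),("up",(.579,-.193),.054,.066)):
        q=sel(W,c,.1,z0,z1); print(n,nm,len(q),rect(q))
    for c in ((.624,.1955),(.4935,.2165)):
        c=np.array(c)
        for i in range(4):
            q=sel(W,c,.012,.056,.07); c=q.mean(0)[:2] 
        print("  key",len(q),q.mean(0).round(4))
    # cavity/hole edge pixels: floor region
    c=np.array((.559,.206))
    q=sel(W,c,.024,-.01,.045); k=cv2.minEnclosingCircle((q[:,:2]*1000).astype(np.float32)); print("  cav",len(q),rect(q),k)
im=cv2.imread("pics/top0.png"); 
th=np.radians(-9.05); 
for (cx,cy,col) in((.559,.206,(0,0,255)),):
    P=[]
    for z,L,B in((.012,.1,.055),(.052,.085,.03)):
        pts=[proj("top",(cx+a*np.cos(th)-b*np.sin(th),cy+a*np.sin(th)+b*np.cos(th),z)) for a,b in((L,B),(L,-B),(-L,-B),(-L,B))]
        im=cv2.resize(im,None,fx=4,fy=4) if im.shape[0]==480 else im
        cv2.polylines(im,[np.int32(np.array(pts)*4+2)],True,col,1)
    for a,z,r in((.066,.052,.007),(-.066,.052,.007),(0,.052,.021)):
        pts=[proj("top",(cx+(a+r*np.cos(t))*np.cos(th)-r*np.sin(t)*np.sin(th),cy+(a+r*np.cos(t))*np.sin(th)+r*np.sin(t)*np.cos(th),z)) for t in np.linspace(0,6.3,40)]
        cv2.polylines(im,[np.int32(np.array(pts)*4+2)],True,(255,0,0),1)
cv2.imwrite("pics/low1.png",im[760:1220,700:1040])
E
```

```text
top low 2313 (array([559. , 205.8]), array([ 61. , 170.3]), 80.89)
top up 2564 (array([ 579.3, -193.5]), array([ 61.6, 170.4]), 89.34)
  key 27 [0.6239 0.1942 0.0591]
  key 24 [0.4939 0.2151 0.0597]
  cav 337 (array([560.1, 210.4]), array([33.2, 41.3]), 79.95) ((559.8460083007812, 209.22674560546875), 20.706205368041992)
side low 1169 (array([557.6, 206.6]), array([ 65.8, 171.2]), 81.02)
side up 2215 (array([ 578. , -192.4]), array([ 62.2, 172.2]), 89.52)
  key 15 [0.6216 0.1947 0.0589]
  key 14 [0.4916 0.2156 0.0593]
  cav 108 (array([565.2, 220.6]), array([15.8, 39.3]), 63.53) ((561.703125, 213.50381469726562), 19.646875381469727)
```

View pics/low1.png

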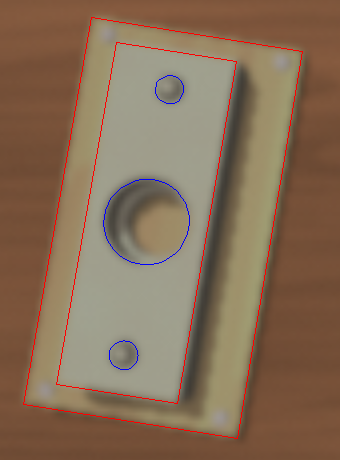

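```bash
cat >> h.py <<'E'
from scipy.spatial.transform import Rotation as Ro
def go(x,y,z,adeg,step=38):
    """x,y,z mm of TCP; jaws along (sin a,cos a)"""
    o=get_obs(); p=o["position"]*1000; R=Ro.from_quat(o["ee_rot"]); a=np.radians(adeg)
    D=np.array([[-np.cos(a),np.sin(a),0],[np.sin(a),np.cos(a),0],[0,0,-1]])
    Y=np.array([[-np.cos(a),np.sin(a),0],[np.sin(a),np.cos(a),0],[0,0,-1]]).T
    D=np.c_[[-np.cos(a),np.sin(a),0],[np.sin(a),np.cos(a),0],[0,0,-1]]
    rv=(R.inv()*Ro.from_matrix(D)).as_rotvec()
    d=np.array([x,y,z])-p
    print("t",round(float(o["clock"]),2),"pos",p.round(1),"F",o["ft_force"].round(1),"w",round(float(o["grip_width"]),3))
    print(" rotvec",rv.round(3)," shift(cur axes)",R.inv().apply(d).round(1)," shift(target axes)",(D.T@d).round(1),"n",np.ceil(np.linalg.norm(d)/step))
E
python3 - <<'E'
import workcell
print([n for n in dir(workcell) if not n.startswith("__")])
from h import *
print(getattr(workcell,"finger_overhang",None))
go(657,-11,190,0)
go(657,-11,250,12.8)
E
```

```text
['MotionError', 'camera', 'camera_model', 'finger_overhang', 'get_obs', 'hand_in']
0.025
t 0.1 pos [138.6 609.1 255.6] F [-0.1 -0.2  0.3] w 0.996
 rotvec [-0.001 -0.    -0.224]  shift(cur axes) [-643.1 -489.5   66.2]  shift(target axes) [-518.4 -620.1   65.6] n 22.0
t 0.1 pos [138.6 609.1 255.6] F [-0.1 -0.2  0.3] w 0.996
 rotvec [-0.001  0.    -0.   ]  shift(cur axes) [-643.1 -489.6    6.2]  shift(target axes) [-642.9 -489.9    5.6] n 22.0
```

```bash
python3 -m creep '[[0,0,-0.112,0,0,0,0],[0,0,-0.112,0,0,0,0],[0,0,0,-32,-38,0,0],[0,0,0,-32,-38,0,0],[0,0,0,-32,-38,0,0],[0,0,0,-32,-38,0,0],[0,0,0,-32,-38,0,0],[0,0,0,-32,-38,0,0]]'; python3 -m creep '[[0,0,0,-32,-38,0,0],[0,0,0,-32,-38,0,0],[0,0,0,-32,-38,0,0],[0,0,0,-32,-38,0,0],[0,0,0,-32,-38,0,0],[0,0,0,-32,-38,0,0],[0,0,0,-32,-38,0,0],[0,0,0,0,0,0,0]]'; python3 -c "
from h import *
go(656.8,-10.8,150,0)"
```

```text
clock: 0.9
position: [0.3317, 0.3795, 0.2562]
ee_rot: [-0.0, 1.0, 0.0, -0.0]
ft_force: [1.5, -0.2, 0.0]
grip_width: 1.0
clock: 1.7
position: [0.5576, 0.1083, 0.256]
ee_rot: [0.005, 1.0, -0.002, 0.0]
ft_force: [-0.0, 0.4, 0.3]
grip_width: 1.001
t 1.7 pos [557.6 108.3 256. ] F [-0.   0.4  0.3] w 1.001
 rotvec [-0.003  0.001 -0.009]  shift(cur axes) [-100.2 -117.8  106.4]  shift(target axes) [ -99.2 -119.1  106. ] n 5.0
```

```bash
python3 -m creep '[[0,0,0,-20,-24,21,0],[0,0,0,-20,-24,21,0],[0,0,0,-20,-24,21,0],[0,0,0,-20,-24,21,0],[0,0,0,-20,-23,21,0],[0,0,0,0,0,0,0],[0,0,0,0,0,0,0]]'; python3 - <<'E'
from h import *
go(656.8,-10.8,70,0)
for n in("top","side"):
    p,d=camera(n); cv2.imwrite(f"pics/{n}1.png",p); np.save(f"pics/{n}1.npy",d)
a=cv2.imread("pics/side1.png")[150:330,240:480]; b=cv2.imread("pics/top1.png")[120:300,220:460]
cv2.imwrite("pics/c1.png",np.vstack([cv2.resize(x,None,fx=1.6,fy=1.6) for x in (a,b)]))
E
```

```text
clock: 2.4
position: [0.6544, -0.004, 0.1502]
ee_rot: [0.001, 1.0, -0.0, -0.001]
ft_force: [-0.3, 0.7, 0.7]
grip_width: 0.998
t 2.4 pos [654.4  -4.  150.2] F [-0.3  0.7  0.7] w 0.998
 rotvec [-0.001 -0.002 -0.001]  shift(cur axes) [-2.6 -6.7 80.2]  shift(target axes) [-2.4 -6.8 80.2] n 3.0
```

View pics/c1.png

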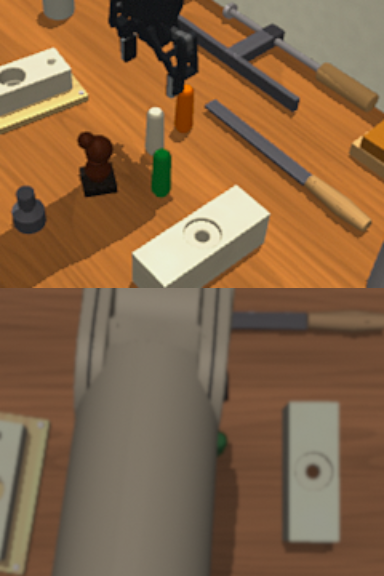

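The side view shows the gripper open above the white core (155,130 in the crop). In the top view the arm hides the core. I'll compare the fingertips with the arm's reading.

```bash
python3 - <<'E'
from h import *
W=cloud("side",np.load("pics/side1.npy")); Q=W.reshape(-1,3)
for s in(-1,1):
    k=(abs(Q[:,0]-.654)<.04)&(s*(Q[:,1]+.004)>.03)&(s*(Q[:,1]+.004)<.08)&(Q[:,2]>.1)&(Q[:,2]<.165)
    q=Q[k]*1000; print(s,len(q))
    for z in range(110,165,5):
        r=q[(q[:,2]>=z)&(q[:,2]<z+5)]
        if len(r)>3: print(z,len(r),np.percentile(r,3,axis=0)[:2].round(1),np.percentile(r,97,axis=0)[:2].round(1))
E
```

```text
-1 79
140 5 [643.2 -51.9] [648.9 -48.5]
145 14 [642.7 -57. ] [656.1 -44. ]
150 20 [642.9 -59.2] [660.  -46.7]
155 16 [644.1 -60. ] [660.1 -48.2]
160 24 [643.1 -60.1] [660.2 -47.3]
1 84
140 11 [646.1  39.9] [663.4  43. ]
145 21 [641.4  39.2] [662.7  44.9]
150 19 [642.6  38.7] [661.6  46.7]
155 20 [643.1  39.4] [663.4  45.3]
160 13 [643.5  40. ] [662.1  48.4]
```

```bash
python3 -m creep '[[0,0,0,-3.6,-6.8,0,0],[0,0,0,0,0,25,0],[0,0,0,0,0,25,0],[0,0,0,0,0,20,0],[0,0,0,0,0,10,0],[0,0,0,0,0,0,0]]'; python3 -c "
from h import *
go(658,-10.7,70,0)"
```

```text
clock: 3.1
position: [0.6579, -0.01, 0.0706]
ee_rot: [-0.0, 1.0, 0.0, -0.001]
ft_force: [1.2, -0.1, 0.5]
grip_width: 1.003
t 3.1 pos [657.9 -10.   70.6] F [ 1.2 -0.1  0.5] w 1.003
 rotvec [ 0.    -0.001  0.001]  shift(cur axes) [-0.1 -0.7  0.6]  shift(target axes) [-0.1 -0.7  0.6] n 1.0
```

```bash
python3 -m creep '[[0,0,0,0,0,0,120],[0,0,0,0,0,0,140],[0,0,0,0,0,0,155],[0,0,0,0,0,0,170],[0,0,0,0,0,0,185],[0,0,0,0,0,0,230],[0,0,0,0,0,0,230],[0,0,0,0,0,0,230]]' 30; python3 -c "
from h import *
go(658,-10.7,70,0)
p,d=camera('side'); cv2.imwrite('pics/s2.png',cv2.resize(p[150:330,240:440],None,fx=3,fy=3))"
```

```text
clock: 3.9
position: [0.6588, -0.0102, 0.072]
ee_rot: [-0.0, 1.0, 0.0, 0.001]
ft_force: [-0.5, 0.0, 5.2]
grip_width: 0.279
t 3.9 pos [658.8 -10.2  72. ] F [-0.5  0.   5.2] w 0.279
 rotvec [0.    0.001 0.   ]  shift(cur axes) [ 0.8 -0.5  2. ]  shift(target axes) [ 0.8 -0.5  2. ] n 1.0
```

View pics/s2.png

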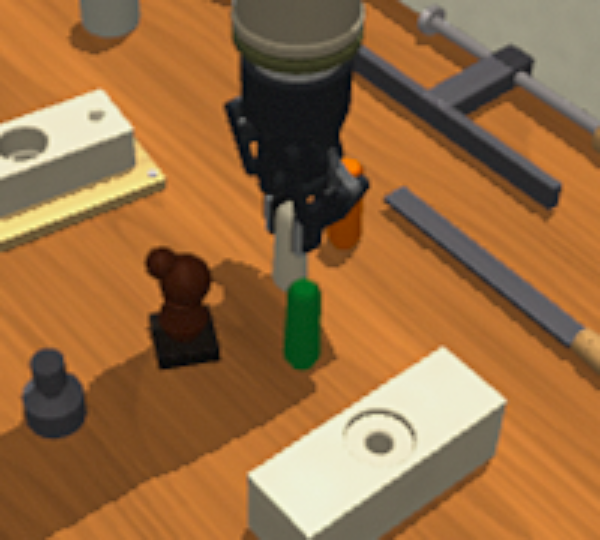

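```bash
python3 -m creep '[[0,0,0,0,0,-10,230],[0,0,0,0,0,-25,230],[0,0,0,0,0,-35,230],[0,0,0,0,0,-35,230],[0,0,0,0,0,0,230]]'; python3 -m creep '[[0,0,0,8,18,0,230],[0,0,0,16,36,0,230],[0,0,0,16,36,0,230],[0,0,0,16,36,0,230],[0,0,0,16,36,0,230],[0,0,0,16,36,0,230],[0,0,0,8,15,0,230],[0,0,0,0,0,0,230]]'; python3 -c "
from h import *
go(559,205.8,84,0)"
```

```text
clock: 4.45
position: [0.6608, -0.0107, 0.1822]
ee_rot: [0.0, 1.0, 0.0, 0.004]
ft_force: [1.3, -0.3, -1.4]
grip_width: 0.281
clock: 5.25
position: [0.5606, 0.2062, 0.176]
ee_rot: [-0.003, 1.0, 0.001, -0.001]
ft_force: [-0.0, 1.0, -0.4]
grip_width: 0.285
t 5.25 pos [560.6 206.2 176. ] F [-0.   1.  -0.4] w 0.285
 rotvec [ 0.001 -0.001  0.005]  shift(cur axes) [ 1.5 -0.5 92. ]  shift(target axes) [ 1.6 -0.4 92. ] n 3.0
```

```bash
python3 -m creep '[[0,0,0,1.5,-0.5,26,230],[0,0,0,0,0,0,230],[0,0,0,0,0,0,230]]'; cat > lk.py <<'E'
from h import *
import sys
def look(tag,box,f=3):
    p,d=camera("side"); np.save(f"pics/{tag}.npy",d); x0,y0,x1,y1=box
    cv2.imwrite(f"pics/{tag}_full.png",p); cv2.imwrite(f"pics/{tag}.png",cv2.resize(p[y0:y1,x0:x1],None,fx=f,fy=f,interpolation=2)); return cloud("side",d)*1000
E
python3 - <<'E'
from lk import *
W=look("s3",(180,110,330,250),4); go(559,205.8,84,0)
Q=W.reshape(-1,3); Q=Q[(abs(Q[:,0]-557)<30)&(abs(Q[:,1]-206)<30)]
for z in range(74,120,4):
    r=Q[(Q[:,2]>=z)&(Q[:,2]<z+4)]
    if len(r)>4: print(z,len(r),r.min(0)[:2].round(1),r.max(0)[:2].round(1),r.mean(0)[:2].round(1))
E
```

```text
clock: 5.55
position: [0.561, 0.2011, 0.1503]
ee_rot: [0.001, 1.0, -0.0, -0.0]
ft_force: [1.2, -0.0, -1.0]
grip_width: 0.276
t 5.6 pos [561.4 201.4 151. ] F [-0.3  0.8 -0.1] w 0.281
 rotvec [-0.     0.    -0.001]  shift(cur axes) [ 2.4  4.5 67. ]  shift(target axes) [ 2.4  4.4 67. ] n 2.0
82 7 [547.9 188.6] [564.6 194.8] [555.  191.8]
86 11 [546.4 187.1] [569.5 200.3] [555.7 191.7]
90 15 [545.3 186.7] [565.9 203.7] [553.7 192.3]
94 19 [546.4 187.4] [566.9 203. ] [554.9 191.6]
98 17 [546.4 187.2] [566.8 207.3] [553.5 193. ]
102 17 [545.8 188.3] [570.4 205.4] [555.1 194.3]
106 14 [545.4 187.4] [565.  198.3] [554.  190.9]
110 17 [545.3 187.3] [565.4 202.2] [552.4 193.9]
114 15 [547.6 187.6] [566.3 194.9] [555.6 190.7]
118 16 [545.4 188.5] [567.2 207.3] [552.7 194.7]
```

View pics/s3.png

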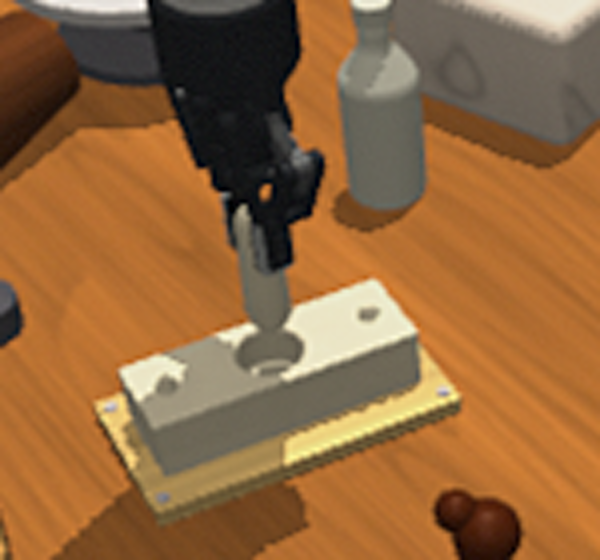

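```bash
cat >> h.py <<'E'
from scipy.optimize import least_squares
def fitcirc(W,c,z0,z1,r,R=25):
    Q=W.reshape(-1,3); Q=Q[(np.hypot(Q[:,0]-c[0],Q[:,1]-c[1])<R)&(Q[:,2]>z0)&(Q[:,2]<z1)]
    f=least_squares(lambda s:np.hypot(Q[:,0]-s[0],Q[:,1]-s[1])-r,c,loss="soft_l1",f_scale=1)
    return f.x.round(2),len(Q),round(float(np.median(abs(f.fun))),2)
E
python3 - <<'E'
from lk import *
W=cloud("side",np.load("pics/s3.npy"))*1000
for z in (86,92,98,104,110): print(z,fitcirc(W,(559,201),z,z+6,13.8,22))
W0=cloud("side",np.load("pics/side0.npy"))*1000
for z in (14,30,40,50,60): print(z,fitcirc(W0,(656,-11),z,z+8,13.3,22))
E
```

```text
86 (array([559.35, 201.85]), 21, 0.67)
92 (array([558.59, 202.21]), 24, 0.66)
98 (array([559.42, 202.23]), 25, 0.56)
104 (array([559.61, 202.04]), 23, 0.86)
110 (array([559.79, 202.55]), 24, 0.62)
14 (array([657.39,  -8.6 ]), 24, 0.71)
30 (array([656.86,  -8.76]), 30, 0.91)
40 (array([657.96,  -9.25]), 29, 0.57)
50 (array([657.86,  -8.39]), 31, 0.6)
60 (array([657.86,  -8.25]), 29, 0.94)
```

```bash
python3 -m creep '[[0,0,0,2.2,4.2,0,230],[0,0,0,0,0,0,230],[0,0,0,0,0,0,230],[0,0,0,0,0,0,230]]';  python3 -c "
from h import *
go(559,205.8,84,0)"
```

```text
clock: 6.0
position: [0.5588, 0.2065, 0.1506]
ee_rot: [-0.0, 1.0, 0.0, 0.0]
ft_force: [-0.4, 0.5, -0.8]
grip_width: 0.277
t 6.0 pos [558.8 206.5 150.6] F [-0.4  0.5 -0.8] w 0.277
 rotvec [0. 0. 0.]  shift(cur axes) [-0.2 -0.7 66.6]  shift(target axes) [-0.2 -0.7 66.6] n 2.0
```

```bash
python3 -m creep '[[0,0,0,0,-0.5,10,230],[0,0,0,0,0,10,230],[0,0,0,0,0,10,230],[0,0,0,0,0,10,230],[0,0,0,0,0,5,230],[0,0,0,0,0,0,230],[0,0,0,0,0,0,230]]';  python3 - <<'E'
from lk import *
W=look("s4",(180,110,330,250),4); go(559,205.8,84,0)
E
```

```text
clock: 6.7
position: [0.5588, 0.2059, 0.1054]
ee_rot: [-0.0, 1.0, 0.0, 0.0]
ft_force: [-0.4, -0.6, -0.6]
grip_width: 0.277
t 6.75 pos [558.9 206.  105.7] F [-0.1  0.4 -0.9] w 0.281
 rotvec [0.    0.001 0.   ]  shift(cur axes) [-0.  -0.2 21.7]  shift(target axes) [-0.1 -0.2 21.7] n 1.0
```

View pics/s4.png

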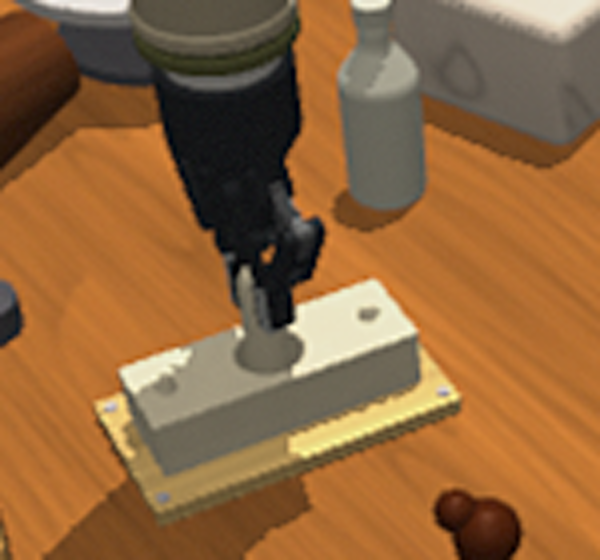

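The core is inside the cavity at about (268,345) and free of contact. I'll keep lowering it and watch the force.

```bash
python3 -m creep '[[0,0,0,0,0,5,230],[0,0,0,0,0,5,230],[0,0,0,0,0,4,230],[0,0,0,0,0,3,230],[0,0,0,0,0,0,230],[0,0,0,0,0,0,230]]'; python3 -m creep '[[0,0,0,0,0,2,230],[0,0,0,0,0,1,230],[0,0,0,0,0,0,230],[0,0,0,0,0,0,230]]'
```

```text
clock: 7.35
position: [0.5587, 0.2059, 0.0883]
ee_rot: [-0.0, 1.0, 0.0, -0.0]
ft_force: [0.7, 0.7, -0.8]
grip_width: 0.279
clock: 7.75
position: [0.5587, 0.206, 0.0853]
ee_rot: [-0.0, 1.0, 0.0, 0.0]
ft_force: [0.2, 0.3, -0.1]
grip_width: 0.278
```

```bash
python3 -m creep '[[0,0,0,0,0,1,230],[0,0,0,0,0,0,230],[0,0,0,0,0,0,230]]'; python3 -m creep '[[0,0,0,0,0,0.7,230],[0,0,0,0,0,0,230],[0,0,0,0,0,0,230]]';python3 -m creep '[[0,0,0,0,0,0.7,230],[0,0,0,0,0,0,230],[0,0,0,0,0,0,230]]'
```

```text
clock: 8.05
position: [0.5587, 0.2059, 0.0843]
ee_rot: [-0.0, 1.0, 0.0, -0.0]
ft_force: [-0.0, -1.0, -0.6]
grip_width: 0.274
clock: 8.35
position: [0.5589, 0.206, 0.084]
ee_rot: [-0.0, 1.0, 0.0, 0.0]
ft_force: [-0.9, -1.1, 3.9]
grip_width: 0.279
clock: 8.65
position: [0.5592, 0.206, 0.0839]
ee_rot: [-0.0, 1.0, 0.0, 0.001]
ft_force: [-2.4, -0.8, 10.7]
grip_width: 0.281
```

```bash
python3 -m creep '[[0,0,0,0,0,0,175],[0,0,0,0,0,0,165],[0,0,0,0,0,0,140],[0,0,0,0,0,0,100],[0,0,0,0,0,0,60],[0,0,0,0,0,0,0],[0,0,0,0,0,0,0]]';python3 -m creep '[[0,0,0,0,0,-15,0],[0,0,0,0,0,-35,0],[0,0,0,0,0,-45,0],[0,0,0,0,0,-25,0],[0,0,0,0,0,0,0]]'; python3 - <<'E'
from lk import *
W=look("s5",(180,110,330,250),4); go(579.3,-193.5,200,0.5)
for z in (56,64,72,80): print(fitcirc(W,(558,206),z,z+8,12.8,18))
E
```

```text
clock: 9.35
position: [0.5587, 0.2059, 0.0829]
ee_rot: [-0.0, 1.0, 0.0, -0.0]
ft_force: [-0.1, -0.5, -0.0]
grip_width: 0.998
clock: 9.85
position: [0.5607, 0.2065, 0.2085]
ee_rot: [0.0, 1.0, 0.002, 0.003]
ft_force: [-0.2, 0.0, -0.1]
grip_width: 1.0
t 9.9 pos [559.7 206.2 205.8] F [ 0.4  0.1 -0.6] w 0.999
 rotvec [0.002 0.004 0.009]  shift(cur axes) [ -19.6 -399.7    5. ]  shift(target axes) [ -23.1 -399.5    5.8] n 11.0
(array([557.3 , 207.19]), 32, 0.67)
(array([558.28, 207.3 ]), 24, 0.84)
(array([557.43, 207.21]), 32, 0.9)
(array([558.55, 207.83]), 36, 1.16)
```

View pics/s5.png

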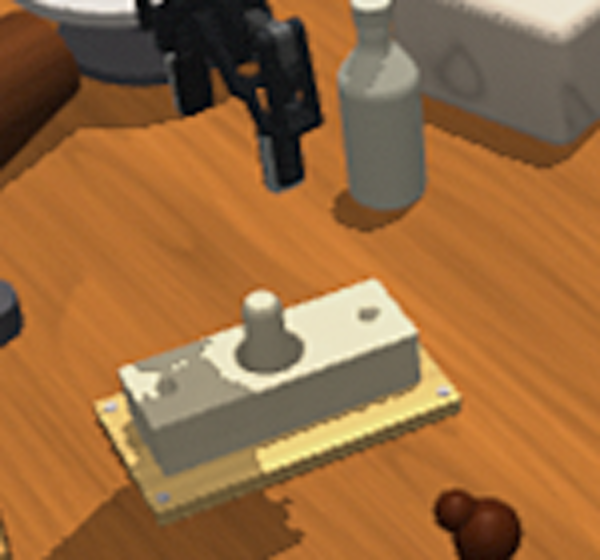

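The core stands upright in the socket, with its tip at (262,300). Next is the upper half.

```bash
python3 -m creep '[[0,0,0,-2,-38,0,0],[0,0,0,-2,-45,0,0],[0,0,0,-2,-45,0,0],[0,0,0,-2,-45,0,0],[0,0,0,-2,-45,0,0],[0,0,0,-2,-45,0,0],[0,0,0,-2,-45,0,0],[0,0,0,-2,-45,0,0]]';python3 -m creep '[[0,0,0.009,-3,-40,0,0],[0,0,0,0,0,20,0],[0,0,0,0,0,20,0],[0,0,0,0,0,20,0],[0,0,0,0,0,0,0],[0,0,0,0,0,0,0]]'; python3 - <<'E'
from lk import *
W=look("s6",(300,150,460,350),3); go(579.3,-193.5,50,0.5)
E
```

```text
clock: 10.7
position: [0.574, -0.1487, 0.2023]
ee_rot: [-0.0, 1.0, 0.0, -0.001]
ft_force: [0.3, 0.4, -0.3]
grip_width: 1.002
clock: 11.3
position: [0.5774, -0.187, 0.1428]
ee_rot: [0.004, 1.0, 0.0, -0.001]
ft_force: [0.5, -0.9, 1.3]
grip_width: 1.0
t 11.35 pos [ 577.9 -187.2  143.5] F [-0.9 -0.2  0.7] w 1.002
 rotvec [-0.  0. -0.]  shift(cur axes) [-1.4 -6.3 93.5]  shift(target axes) [-1.4 -6.3 93.5] n 3.0
```

View pics/s6.png

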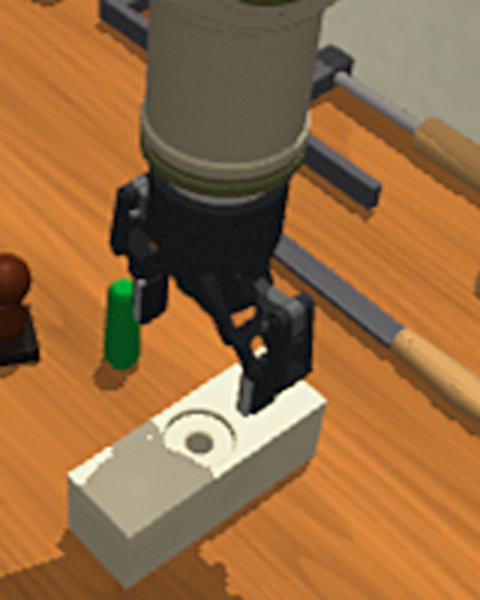

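```bash
python3 -m creep '[[0,0,0,-1.4,-6.3,0,0],[0,0,0,0,0,0,0],[0,0,0,0,0,25,0],[0,0,0,0,0,25,0],[0,0,0,0,0,25,0],[0,0,0,0,0,18,0],[0,0,0,0,0,8,0],[0,0,0,0,0,0,0]]';python3 - <<'E'
from lk import *
W=look("s7",(300,150,460,350),3); go(579.3,-193.5,42,0.5)
E
```

```text
clock: 12.15
position: [0.5788, -0.1934, 0.0414]
ee_rot: [0.004, 1.0, 0.0, -0.001]
ft_force: [-0.1, -0.4, 0.2]
grip_width: 1.001
t 12.2 pos [ 579.3 -193.6   42.4] F [-0.8 -0.2  1.2] w 0.999
 rotvec [-0.  0. -0.]  shift(cur axes) [0.  0.1 0.4]  shift(target axes) [0.  0.1 0.4] n 1.0
```

```bash
python3 -m creep '[[0,0,0,0,0,0,40],[0,0,0,0,0,0,55],[0,0,0,0,0,0,65],[0,0,0,0,0,0,75],[0,0,0,0,0,0,90],[0,0,0,0,0,0,140],[0,0,0,0,0,0,140],[0,0,0,0,0,0,140]]' 80;python3 - <<'E'
from lk import *
W=look("s8",(300,150,460,350),3); go(579.3,-193.5,42,0.5)
E
```

```text
clock: 13.0
position: [0.5795, -0.1931, 0.0426]
ee_rot: [0.004, 1.0, 0.0, 0.0]
ft_force: [-2.3, 1.7, 6.9]
grip_width: 0.695
t 13.05 pos [ 579.5 -193.1   42.6] F [-1.8  1.8  6.7] w 0.694
 rotvec [0.001 0.001 0.   ]  shift(cur axes) [ 0.2 -0.4  0.6]  shift(target axes) [ 0.2 -0.4  0.6] n 1.0
```

View pics/s8.png

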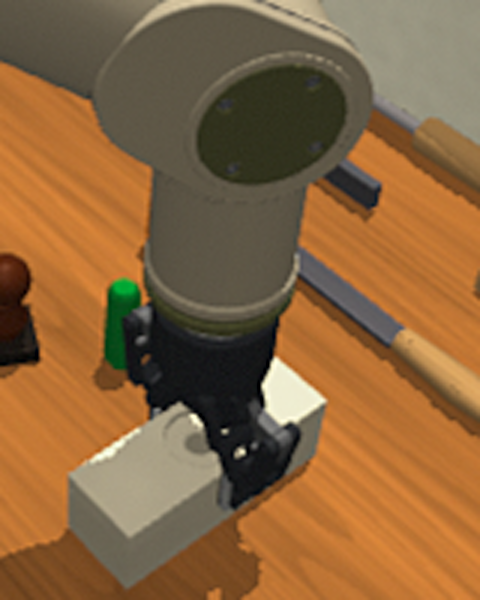

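```bash
python3 -m creep '[[0,0,0,0,0,-5,140],[0,0,0,0,0,-15,140],[0,0,0,0,0,-30,140],[0,0,0,0,0,-35,140],[0,0,0,0,0,-35,140],[0,0,0,0,0,-20,140],[0,0,0,0,0,0,140],[0,0,0,0,0,0,140]]';python3 - <<'E'
from lk import *
W=look("s9",(220,100,440,340),2.5); go(559,205.8,180,9.1)
E
```

```text
clock: 13.85
position: [0.5787, -0.1932, 0.1815]
ee_rot: [0.004, 1.0, 0.0, -0.0]
ft_force: [-1.4, 1.1, -6.4]
grip_width: 0.692
t 13.9 pos [ 578.3 -193.   180.5] F [-0.1  0.6 -6.2] w 0.692
 rotvec [ 0.    -0.002  0.15 ]  shift(cur axes) [ 22.8 398.6   0.8]  shift(target axes) [ 82.1 390.8   0.5] n 11.0
```

View pics/s9.png

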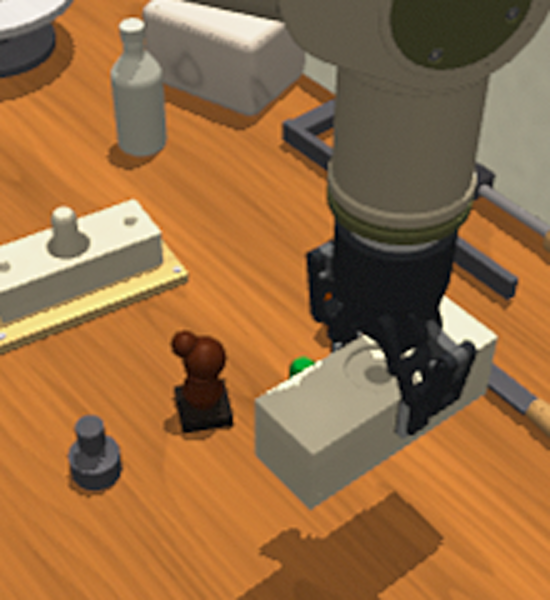

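The block hangs level at about z 138. Next I carry it over.

```bash
python3 -m creep '[[0,0,0,1,18,0,140],[0,0,0,2,34,0,140],[0,0,0,2,36,0,140],[0,0,0,2,36,0,140],[0,0,0,2,36,0,140],[0,0,0,2,36,0,140],[0,0,0,2,36,0,140],[0,0,0,2,36,0,140]]';python3 -m creep '[[0,0,0,2,36,0,140],[0,0,0,2,36,0,140],[0,0,0,2,32,0,140],[0,0,0,1,20,0,140],[0,0,0,0,0,0,140],[0,0,0.075,0,0,0,140],[0,0,0.075,0,0,0,140],[0,0,0,0,0,0,140]]';python3 - <<'E'
from lk import *
go(559,205.8,165,9.1)
E
```

```text
clock: 14.7
position: [0.5652, 0.076, 0.1801]
ee_rot: [0.004, 1.0, -0.0, -0.001]
ft_force: [1.8, -0.0, -5.5]
grip_width: 0.694
clock: 15.5
position: [0.5599, 0.1978, 0.1803]
ee_rot: [0.08, 0.997, -0.001, -0.001]
ft_force: [-0.3, -0.1, -5.9]
grip_width: 0.694
t 15.5 pos [559.9 197.8 180.3] F [-0.3 -0.1 -5.9] w 0.694
 rotvec [-0.002 -0.002 -0.002]  shift(cur axes) [ 2.2  7.8 15.3]  shift(target axes) [ 2.2  7.8 15.3] n 1.0
```

```bash
python3 -m creep '[[0,0,0,2.2,7.8,15,140],[0,0,0,0,0,0,140],[0,0,0,0,0,0,140],[0,0,0,0,0,0,140]]';python3 - <<'E'
from lk import *
W=look("s10",(150,60,350,250),3)
p,d=camera("top"); cv2.imwrite("pics/t10.png",p); np.save("pics/t10.npy",d)
go(559,205.8,165,9.1)
def rect(q):
    (c,s,a)=cv2.minAreaRect((q[:,:2]).astype(np.float32)); return np.round(c,1),np.round(s,1),round(a,2)
# top face & front face
Q=W.reshape(-1,3)
k=(np.hypot(Q[:,0]-557,Q[:,1]-206)<100)
for z0,z1 in((175,190),(130,172),(46,56),(8,16)):
    q=Q[k&(Q[:,2]>z0)&(Q[:,2]<z1)]; print(z0,len(q),np.median(q[:,2]),rect(q) if len(q) else 0)
E
```

```text
clock: 15.9
position: [0.5597, 0.2067, 0.1668]
ee_rot: [0.079, 0.997, -0.0, -0.0]
ft_force: [-0.4, -0.3, -5.0]
grip_width: 0.696
t 16.0 pos [559.9 206.6 167.2] F [ 0.8 -0.6 -5.2] w 0.692
 rotvec [0. 0. 0.]  shift(cur axes) [ 0.7 -1.   2.2]  shift(target axes) [ 0.7 -1.   2.2] n 1.0
175 1231 184.39362398775202 (array([556.3, 203.6]), array([ 80.9, 173.6]), 76.04)
130 1199 152.25995184525837 (array([555.2, 196.5]), array([ 68.4, 175. ]), 76.54)
46 1139 52.525021386605815 (array([557.7, 207. ]), array([ 66.3, 170.9]), 81.21)
8 827 12.784100490361862 (array([547.5, 185.7]), array([104.9, 199. ]), 64.74)
```

View pics/s10.png

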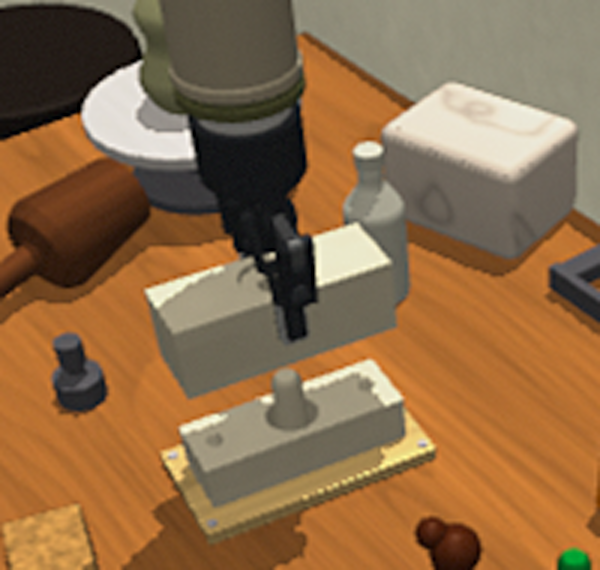

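View pics/t10.png

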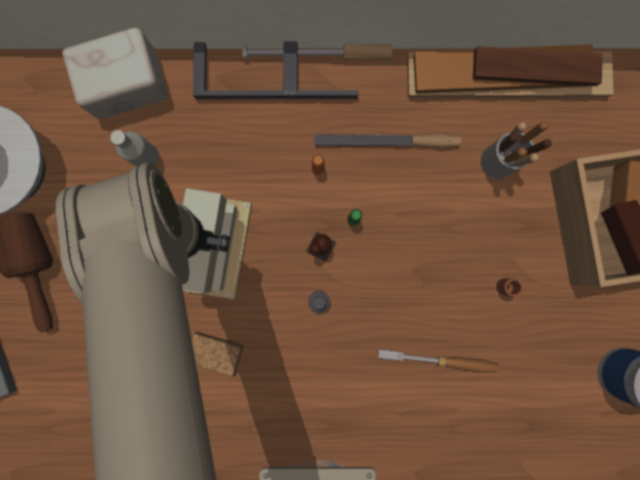

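```bash
cat >> h.py <<'E'
def faces(W,c,yaw,z0,z1,tol=6):
    """fit block 170x60 pose from front (y'=-30) and end (x'=-85) faces; mm"""
    Q=W.reshape(-1,3); Q=Q[(Q[:,2]>z0)&(Q[:,2]<z1)]
    s=np.array([c[0],c[1],np.radians(yaw)])
    for i in range(6):
        u=np.array([np.cos(s[2]),np.sin(s[2])]); v=np.array([-u[1],u[0]])
        X=(Q[:,:2]-s[:2])@u; Y=(Q[:,:2]-s[:2])@v
        t=tol if i<3 else 3.5
        F=Q[(abs(Y+30)<t)&(abs(X)<78)]; E=Q[(abs(X+85)<t)&(abs(Y)<24)]
        def f(s):
            u=np.array([np.cos(s[2]),np.sin(s[2])]); v=np.array([-u[1],u[0]])
            return np.r_[(F[:,:2]-s[:2])@v+30,(E[:,:2]-s[:2])@u+85]
        s=least_squares(f,s,x_scale=[1,1,.01],loss="soft_l1").x
    return s[:2].round(2),np.degrees(s[2]).round(2),len(F),len(E)
E
python3 - <<'E'
from h import *
W=cloud("side",np.load("pics/s10.npy"))*1000; W5=cloud("side",np.load("pics/s5.npy"))*1000;W0=cloud("side",np.load("pics/side0.npy"))*1000
print("up",faces(W,(558,206),-9,128,180))
for w in(W,W5,W0): print("low",faces(w,(557,206),-9,17,48))
print("up on table",faces(W0,(578,-193),-0.5,8,55))
E
```

```text
up (array([557.72, 207.5 ]), np.float64(-9.03), 1142, 89)
low (array([557.74, 207.4 ]), np.float64(-9.11), 582, 42)
low (array([557.72, 207.34]), np.float64(-9.26), 601, 41)
low (array([557.75, 207.32]), np.float64(-9.27), 598, 38)
up on table (array([ 578.01, -192.23]), np.float64(-0.49), 741, 221)
```

In the side camera the two blocks agree to about 0.2 mm and 0.2°, so I lower straight down.

```bash
python3 -m creep '[[0,0,0,0,0,8,140],[0,0,0,0,0,10,140],[0,0,0,0,0,10,140],[0,0,0,0,0,10,140],[0,0,0,0,0,8,140],[0,0,0,0,0,5,140],[0,0,0,0,0,0,140],[0,0,0,0,0,0,140]]';python3 - <<'E'
from lk import *
W=look("s11",(150,60,350,250),3)
go(559,205.8,94.5,9.1)
print("up",faces(W,(558,206),-9,75,132),faces(W,(558,206),-9,17,48))
E
```

```text
clock: 16.8
position: [0.5598, 0.2069, 0.1161]
ee_rot: [0.079, 0.997, 0.0, 0.0]
ft_force: [-0.3, 0.0, -5.3]
grip_width: 0.689
t 16.85 pos [559.9 207.  116.4] F [ 0.6  0.  -4.9] w 0.694
 rotvec [ 0.001  0.001 -0.   ]  shift(cur axes) [ 0.8 -1.3 21.8]  shift(target axes) [ 0.7 -1.3 21.9] n 1.0
up (array([557.81, 207.71]), np.float64(-9.08), 1085, 86) (array([557.66, 207.25]), np.float64(-9.12), 602, 42)
```

```bash
python3 -m creep '[[0,0,0,0,-0.3,5,140],[0,0,0,0,0,5,140],[0,0,0,0,0,4,140],[0,0,0,0,0,3,140],[0,0,0,0,0,2,140],[0,0,0,0,0,0,140],[0,0,0,0,0,0,140]]';python3 -m creep '[[0,0,0,0,0,1,140],[0,0,0,0,0,0,140],[0,0,0,0,0,0,140]]'
```

```text
clock: 17.55
position: [0.5596, 0.2066, 0.097]
ee_rot: [0.079, 0.997, 0.0, 0.0]
ft_force: [-0.7, -0.4, -5.5]
grip_width: 0.688
clock: 17.85
position: [0.5596, 0.2066, 0.096]
ee_rot: [0.079, 0.997, 0.0, 0.0]
ft_force: [-1.1, 1.1, -6.1]
grip_width: 0.691
```

```bash
python3 -m creep '[[0,0,0,0,0,0.7,140],[0,0,0,0,0,0,140],[0,0,0,0,0,0,140]]';python3 -m creep '[[0,0,0,0,0,0.7,140],[0,0,0,0,0,0,140],[0,0,0,0,0,0,140]]'; python3 -m creep '[[0,0,0,0,0,0.5,140],[0,0,0,0,0,0,140],[0,0,0,0,0,0,140]]'
```

```text
clock: 18.15
position: [0.5596, 0.2065, 0.0952]
ee_rot: [0.079, 0.997, 0.0, -0.0]
ft_force: [0.5, 0.0, -6.2]
grip_width: 0.697
clock: 18.45
position: [0.5596, 0.2066, 0.0947]
ee_rot: [0.079, 0.997, 0.0, 0.0]
ft_force: [-0.5, -0.2, -1.9]
grip_width: 0.689
clock: 18.75
position: [0.5596, 0.2066, 0.0946]
ee_rot: [0.079, 0.997, 0.0, 0.0]
ft_force: [-5.3, -1.9, 6.4]
grip_width: 0.695
```

Contact comes at z 94.6, which is the height expected for a seated block. I release it.

```bash
python3 -m creep '[[0,0,0,0,0,0,70],[0,0,0,0,0,0,60],[0,0,0,0,0,0,45],[0,0,0,0,0,0,20],[0,0,0,0,0,0,0],[0,0,0,0,0,0,0],[0,0,0,0,0,0,0]]';python3 -m creep '[[0,0,0,0,0,-15,0],[0,0,0,0,0,-35,0],[0,0,0,0,0,-40,0],[0,0,0,0,0,-40,0],[0,0,0,0,0,-15,0],[0,0,0,0,0,0,0]]'; python3 - <<'E'
from lk import *
W=look("s12",(150,60,350,250),3); go(476,-384.3,200,0)
print("up",faces(W,(558,206),-9,60,108),faces(W,(558,206),-9,17,48))
Q=W.reshape(-1,3); k=(np.hypot(Q[:,0]-557,Q[:,1]-206)<90)&(Q[:,2]>107)&(Q[:,2]<117); q=Q[k]
A=np.c_[q[:,:2]-[558,206],np.ones(len(q))]; print("plane",np.linalg.lstsq(A,q[:,2],rcond=None)[0])
E
```

```text
clock: 19.45
position: [0.5596, 0.2066, 0.094]
ee_rot: [0.079, 0.997, 0.0, 0.0]
ft_force: [-0.2, -0.1, -0.5]
grip_width: 0.999
clock: 20.05
position: [0.5607, 0.2068, 0.2426]
ee_rot: [0.079, 0.997, 0.002, 0.002]
ft_force: [0.2, 0.3, -0.3]
grip_width: 0.997
t 20.1 pos [559.9 206.7 240.3] F [-1.  -0.1 -1.6] w 1.0
 rotvec [ 0.001  0.002 -0.159]  shift(cur axes) [ -10.5 -596.9   39.4]  shift(target axes) [  83.9 -591.    40.3] n 16.0
up (array([557.72, 207.54]), np.float64(-9.03), 1024, 70) (array([557.66, 207.38]), np.float64(-9.21), 591, 39)
plane [3.61389048e-03 1.08251527e-02 1.12211587e+02]
```

View pics/s12.png

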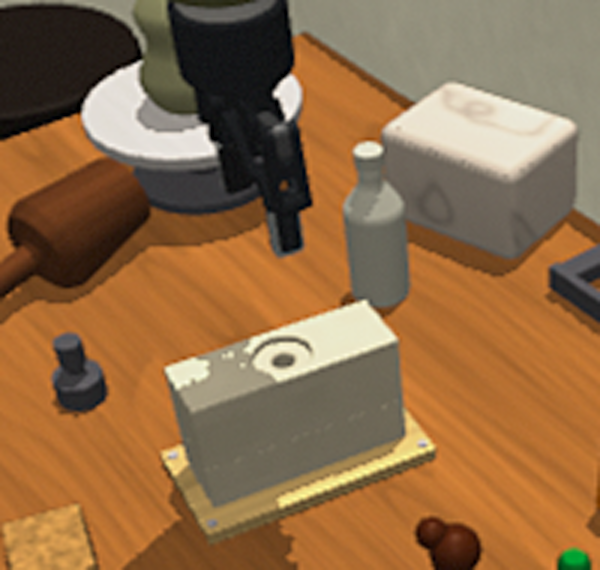

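The upper half sits flat with its top at z 112.2 and its yaw matching. The recess shows at (283,355). Next is the cup.

```bash
python3 -m creep '[[0,0,-0.08,0,-20,0,0],[0,0,-0.08,3,-36,0,0],[0,0,0,6,-40,0,0],[0,0,0,6,-40,0,0],[0,0,0,6,-40,0,0],[0,0,0,6,-40,0,0],[0,0,0,6,-40,0,0],[0,0,0,6,-40,0,0]]'; python3 -m creep '[[0,0,0,6,-40,0,0],[0,0,0,6,-40,0,0],[0,0,0,6,-40,0,0],[0,0,0,6,-40,0,0],[0,0,0,6,-40,0,0],[0,0,0,6,-40,0,0],[0,0,0,3,-20,0,0],[0,0,0,0,0,0,0]]';python3 - <<'E'
from lk import *
go(476,-384.3,110,0)
E
```

```text
clock: 20.9
position: [0.5136, -0.0903, 0.2377]
ee_rot: [-0.001, 1.0, 0.0, -0.001]
ft_force: [0.6, -0.2, -0.4]
grip_width: 1.0
clock: 21.7
position: [0.4738, -0.352, 0.2375]
ee_rot: [0.002, 1.0, -0.0, -0.002]
ft_force: [-0.3, -0.6, -0.5]
grip_width: 1.001
t 21.7 pos [ 473.8 -352.   237.5] F [-0.3 -0.6 -0.5] w 1.001
 rotvec [-0.001 -0.003 -0.004]  shift(cur axes) [ -2.8 -32.2 127.5]  shift(target axes) [ -2.2 -32.3 127.5] n 4.0
```

```bash
python3 -m creep '[[0,0,0,-1,-16,32,0],[0,0,0,-1,-16,32,0],[0,0,0,0,0,32,0],[0,0,0,0,0,30,0],[0,0,0,0,0,0,0],[0,0,0,0,0,0,0],[0,0,0,0,0,0,0]]';python3 - <<'E'
from lk import *
W=look("s13",(320,280,500,480),3)
go(476,-384.3,38,0)
print(fitcirc(W,(475,-384),8,45,18,24))
W0=cloud("side",np.load("pics/side0.npy"))*1000
print(fitcirc(W0,(475,-384),8,45,18,24))
E
```

```text
clock: 22.4
position: [0.479, -0.381, 0.1146]
ee_rot: [-0.001, 1.0, -0.0, 0.001]
ft_force: [-0.3, 0.3, 0.7]
grip_width: 1.001
t 22.45 pos [ 479.1 -381.2  114.7] F [ 0.6 -0.6  0.1] w 1.002
 rotvec [-0.001  0.002  0.002]  shift(cur axes) [ 3.2 -3.1 76.7]  shift(target axes) [ 3.1 -3.1 76.7] n 3.0
(array([ 472.99, -385.72]), 389, 2.16)
(array([ 472.79, -384.96]), 386, 2.32)
```

View pics/s13.png

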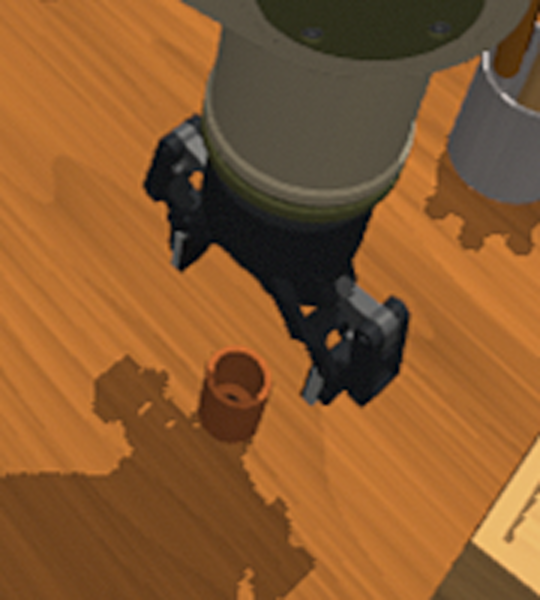

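```bash
python3 -m creep '[[0,0,0,3.1,-3.1,0,0],[0,0,0,0,0,0,0],[0,0,0,0,0,25,0],[0,0,0,0,0,25,0],[0,0,0,0,0,18,0],[0,0,0,0,0,8,0],[0,0,0,0,0,0,0]]';python3 - <<'E'
from lk import *
W=look("s14",(320,280,500,480),3)
go(476,-384.3,38,0)
E
```

```text
clock: 23.15
position: [0.4747, -0.3839, 0.0364]
ee_rot: [-0.0, 1.0, 0.0, -0.001]
ft_force: [0.5, 0.2, -0.4]
grip_width: 1.0
t 23.2 pos [ 475.2 -384.3   37.4] F [-0.4  0.2  0. ] w 0.998
 rotvec [-0.     0.     0.001]  shift(cur axes) [-0.8 -0.  -0.6]  shift(target axes) [-0.8 -0.  -0.6] n 1.0
```

View pics/s14.png

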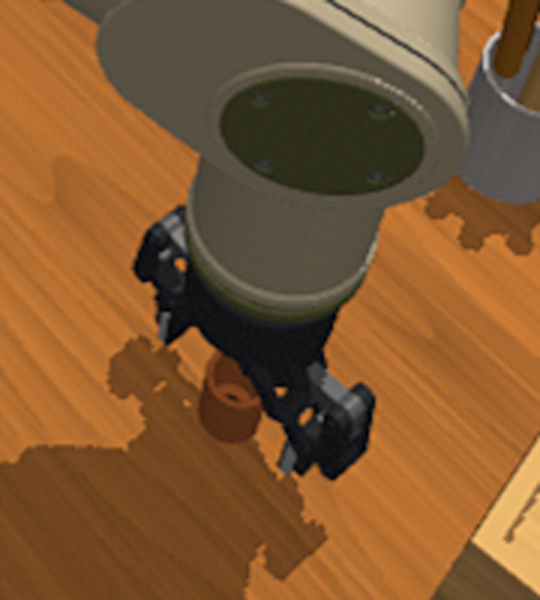

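```bash
python3 -m creep '[[0,0,0,-0.8,0,-1.5,60],[0,0,0,0,0,0,100],[0,0,0,0,0,0,120],[0,0,0,0,0,0,130],[0,0,0,0,0,0,140],[0,0,0,0,0,0,150],[0,0,0,0,0,0,200],[0,0,0,0,0,0,200]]' 30;python3 -m creep '[[0,0,0,0,0,0,200],[0,0,0,0,0,0,200]]';python3 -m creep '[[0,0,0,0,0,-5,200],[0,0,0,0,0,-20,200],[0,0,0,0,0,-35,200],[0,0,0,0,0,-35,200],[0,0,0,0,0,-35,200],[0,0,0,0,0,-35,200],[0,0,0,0,0,-15,200],[0,0,0,0,0,0,200]]';python3 - <<'E'
from lk import *
W=look("s15",(320,180,500,400),2.5)
go(559.5,206.4,220,0)
E
```

```text
clock: 24.0
position: [0.476, -0.3841, 0.0387]
ee_rot: [-0.001, 1.0, 0.0, 0.0]
ft_force: [-1.0, 1.3, 5.0]
grip_width: 0.418
clock: 24.2
position: [0.476, -0.3841, 0.0387]
ee_rot: [-0.001, 1.0, 0.0, 0.0]
ft_force: [-0.5, 1.0, 6.3]
grip_width: 0.416
clock: 25.0
position: [0.4766, -0.3847, 0.2203]
ee_rot: [-0.001, 1.0, -0.001, 0.001]
ft_force: [0.1, -0.3, -0.6]
grip_width: 0.415
t 25.05 pos [ 476.  -384.   218.3] F [-0.  -0.8 -0.6] w 0.421
 rotvec [-0.     0.001  0.001]  shift(cur axes) [-84.3 590.3  -1.6]  shift(target axes) [-83.5 590.4  -1.7] n 16.0
```

View pics/s15.png

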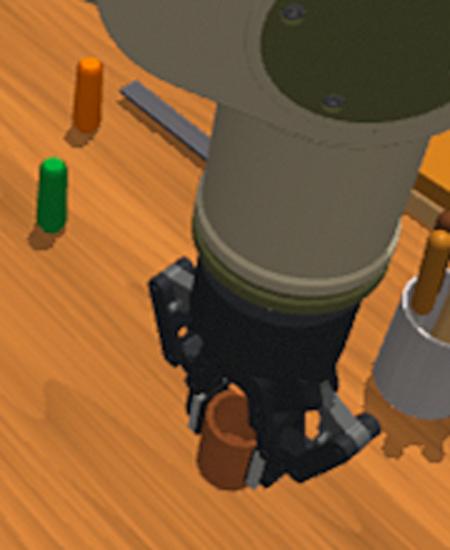

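The cup is held upright at (230,450). Now I carry it to the mould.

```bash
python3 -m creep '[[0,0,0,-3,20,0,200],[0,0,0,-5,36,0,200],[0,0,0,-6,40,0,200],[0,0,0,-6,40,0,200],[0,0,0,-6,40,0,200],[0,0,0,-6,40,0,200],[0,0,0,-6,40,0,200],[0,0,0,-6,40,0,200]]'; python3 -m creep '[[0,0,0,-6,40,0,200],[0,0,0,-6,40,0,200],[0,0,0,-6,40,0,200],[0,0,0,-6,40,0,200],[0,0,0,-6,40,0,200],[0,0,0,-6,40,0,200],[0,0,0,-3,30,0,200],[0,0,0,0,15,0,200]]'; python3 -m creep '[[0,0,0,0,0,0,200],[0,0,0,0,0,0,200]]'; python3 - <<'E'
from lk import *
go(559.5,206.4,180,9.1)
E
```

```text
clock: 25.85
position: [0.5186, -0.0859, 0.2165]
ee_rot: [-0.001, 1.0, -0.0, -0.001]
ft_force: [0.0, -0.5, -0.1]
grip_width: 0.419
clock: 26.65
position: [0.5569, 0.2003, 0.2158]
ee_rot: [-0.003, 1.0, -0.0, -0.002]
ft_force: [-0.4, 0.0, -1.1]
grip_width: 0.423
clock: 26.85
position: [0.558, 0.1953, 0.2175]
ee_rot: [-0.0, 1.0, -0.001, -0.001]
ft_force: [0.9, 0.0, -0.5]
grip_width: 0.422
t 26.85 pos [558.  195.3 217.5] F [ 0.9  0.  -0.5] w 0.422
 rotvec [-0.002 -0.001  0.159]  shift(cur axes) [-1.5 11.1 37.5]  shift(target axes) [ 0.3 11.2 37.5] n 2.0
```

```bash
python3 -m creep '[[0,0,0,-1.5,11.1,15,200],[0,0,0,0,0,20,200],[0,0,0,0,0,0,200],[0,0,0,0,0,0,200],[0,0,0,0,0,0,200]]'; python3 - <<'E'
from lk import *
W=look("s16",(180,60,330,210),4)
go(559.5,206.4,145,0)
print(fitcirc(W,(559,206),144,156,18,21),fitcirc(W,(559,206),156,170,18,21))
E
```

```text
clock: 27.35
position: [0.5602, 0.2077, 0.1842]
ee_rot: [-0.0, 1.0, 0.0, 0.0]
ft_force: [1.2, -0.0, -1.1]
grip_width: 0.421
t 27.4 pos [560.2 207.9 184.4] F [ 0.4 -0.2 -1.5] w 0.419
 rotvec [0.001 0.001 0.   ]  shift(cur axes) [ 0.8 -1.5 39.4]  shift(target axes) [ 0.7 -1.5 39.4] n 2.0
(array([559.33, 208.68]), 47, 0.87) (array([559.04, 208.04]), 42, 0.82)
```

View pics/s16.png

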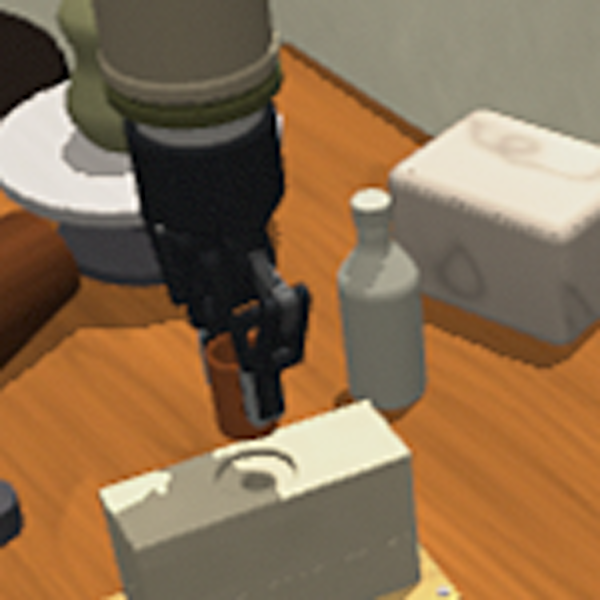

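```bash
python3 -m creep '[[0,0,0,1,-1.2,8,200],[0,0,0,0,0,9,200],[0,0,0,0,0,8,200],[0,0,0,0,0,6,200],[0,0,0,0,0,4,200],[0,0,0,0,0,2,200],[0,0,0,0,0,0,200],[0,0,0,0,0,0,200]]';python3 -m creep '[[0,0,0,0,0,1,200],[0,0,0,0,0,0,200],[0,0,0,0,0,0,200]]'; python3 - <<'E'
from lk import *
W=look("s17",(180,60,330,210),4)
go(559.5,206.4,145,0)
E
```

```text
clock: 28.2
position: [0.5589, 0.207, 0.1468]
ee_rot: [-0.001, 1.0, 0.0, 0.0]
ft_force: [-0.0, -0.3, -0.3]
grip_width: 0.42
clock: 28.5
position: [0.5587, 0.207, 0.1456]
ee_rot: [-0.001, 1.0, 0.0, 0.0]
ft_force: [-0.4, -0.1, -1.1]
grip_width: 0.423
t 28.55 pos [558.7 207.  145.6] F [ 0.5  0.3 -0.6] w 0.417
 rotvec [0.    0.    0.001]  shift(cur axes) [-0.8 -0.6  0.6]  shift(target axes) [-0.8 -0.6  0.6] n 1.0
```

View pics/s17.png

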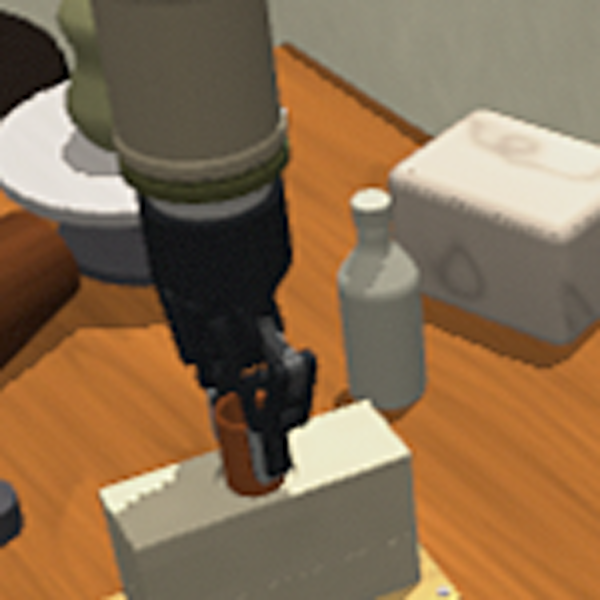

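```bash
python3 -m creep '[[0,0,0,0,0,0.7,200],[0,0,0,0,0,0,200],[0,0,0,0,0,0,200]]';python3 -m creep '[[0,0,0,0,0,0.5,200],[0,0,0,0,0,0,200],[0,0,0,0,0,0,200]]'; python3 -m creep '[[0,0,0,0,0,0.5,200],[0,0,0,0,0,0,200],[0,0,0,0,0,0,200]]'
```

```text
clock: 28.85
position: [0.5587, 0.207, 0.1448]
ee_rot: [-0.001, 1.0, 0.0, -0.0]
ft_force: [0.2, -0.2, -1.9]
grip_width: 0.419
clock: 29.15
position: [0.5588, 0.207, 0.1447]
ee_rot: [-0.001, 1.0, 0.0, 0.0]
ft_force: [-1.5, -0.9, 4.9]
grip_width: 0.42
clock: 29.45
position: [0.5588, 0.2069, 0.1447]
ee_rot: [-0.001, 1.0, 0.0, 0.0]
ft_force: [-4.5, -1.8, 9.4]
grip_width: 0.421
```

```bash
python3 -m creep '[[0,0,0,0,0,0,145],[0,0,0,0,0,0,135],[0,0,0,0,0,0,115],[0,0,0,0,0,0,80],[0,0,0,0,0,0,40],[0,0,0,0,0,0,0],[0,0,0,0,0,0,0]]';python3 -m creep '[[0,0,0,0,0,-15,0],[0,0,0,0,0,-30,0],[0,0,0,0,0,-35,0],[0,0,0,0,0,-20,0],[0,0,0,0,0,0,0]]'; python3 - <<'E'
from lk import *
W=look("s18",(180,60,330,210),4)
p,d=camera("top"); cv2.imwrite("pics/t18.png",p)
go(447.3,-4.3,160,0)
print(fitcirc(W,(559,206),118,152,18,21)); print("up",faces(W,(558,206),-9,60,108))
E
```

```text
clock: 30.15
position: [0.5587, 0.207, 0.1438]
ee_rot: [-0.001, 1.0, 0.0, -0.0]
ft_force: [0.5, 0.3, 0.8]
grip_width: 0.999
clock: 30.65
position: [0.5602, 0.2073, 0.2484]
ee_rot: [-0.0, 1.0, 0.002, 0.003]
ft_force: [0.5, 0.4, 0.6]
grip_width: 0.998
t 30.75 pos [558.8 207.  244.6] F [ 0.2 -0.2 -0.7] w 1.001
 rotvec [0.001 0.001 0.001]  shift(cur axes) [ 111.9 -211.2   84.4]  shift(target axes) [ 111.5 -211.3   84.6] n 7.0
(array([557.01, 207.34]), 244, 1.11)
up (array([557.68, 207.53]), np.float64(-9.07), 1016, 65)
```

View pics/s18.png

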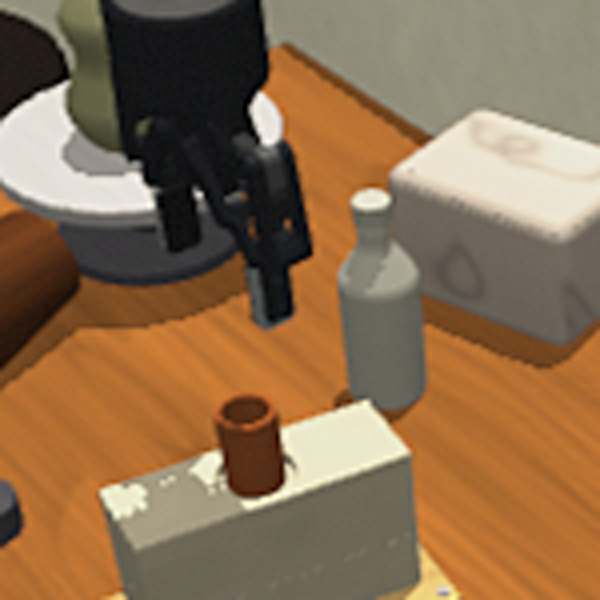

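The cup sits upright in the recess, at (255,450). Next is weight_b.

```bash
python3 -m creep '[[0,0,0,9,-18,0,0],[0,0,0,18,-34,-5,0],[0,0,0,19,-36,0,0],[0,0,0,19,-36,10,0],[0,0,0,19,-36,20,0],[0,0,0,19,-36,20,0],[0,0,0,9,-15,20,0],[0,0,0,0,0,0,0]]'; python3 -m creep '[[0,0,0,0,0,0,0],[0,0,0,0,0,0,0]]'; python3 - <<'E'
from lk import *
W=look("s19",(200,150,400,320),3)
go(447.3,-4.3,57,0)
E
```

```text
clock: 31.55
position: [0.444, -0.0065, 0.1762]
ee_rot: [0.001, 1.0, -0.0, -0.003]
ft_force: [0.8, 0.5, -0.7]
grip_width: 1.002
clock: 31.75
position: [0.4477, -0.0031, 0.1794]
ee_rot: [-0.001, 1.0, 0.0, 0.0]
ft_force: [-0.8, 0.0, -0.2]
grip_width: 1.002
t 31.8 pos [447.8  -3.1 179.4] F [ 0.   0.7 -0.2] w 1.001
 rotvec [0.    0.001 0.003]  shift(cur axes) [  0.6  -1.2 122.4]  shift(target axes) [  0.5  -1.2 122.4] n 4.0
```

View pics/s19.png

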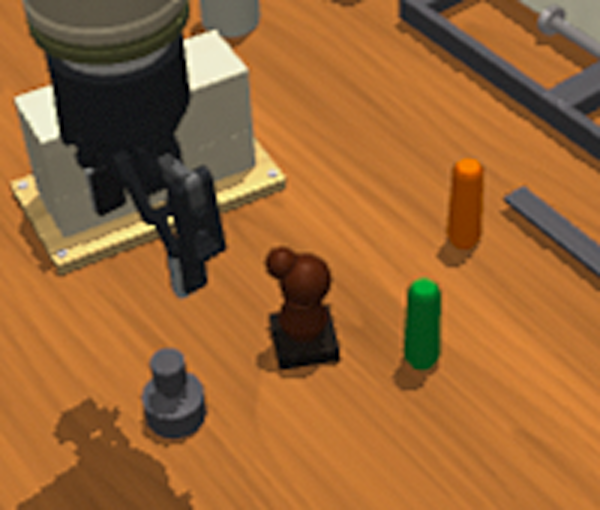

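```bash
python3 -m creep '[[0,0,0,0.6,-1.2,20,0],[0,0,0,0,0,30,0],[0,0,0,0,0,30,0],[0,0,0,0,0,22,0],[0,0,0,0,0,14,0],[0,0,0,0,0,6,0],[0,0,0,0,0,0,0],[0,0,0,0,0,0,0]]'; python3 - <<'E'
from lk import *
W=look("s20",(200,180,400,320),3)
go(447.3,-4.3,57,0)
E
```

```text
clock: 32.6
position: [0.4471, -0.005, 0.0575]
ee_rot: [-0.001, 1.0, 0.0, 0.0]
ft_force: [0.5, -0.4, 0.5]
grip_width: 1.0
t 32.65 pos [447.1  -5.1  57.6] F [ 0.6 -0.6 -0.1] w 1.0
 rotvec [0.    0.001 0.002]  shift(cur axes) [-0.2  0.8  0.6]  shift(target axes) [-0.2  0.8  0.6] n 1.0
```

View pics/s20.png

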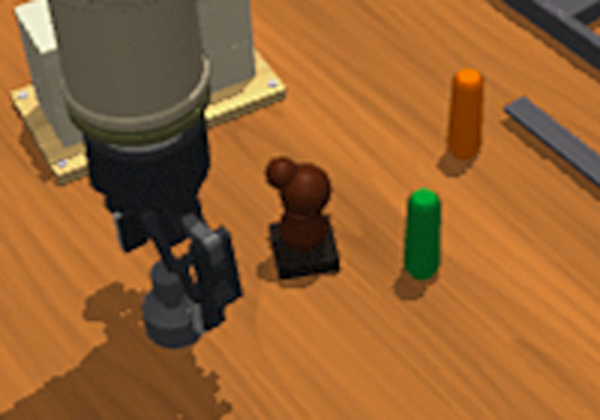

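```bash
python3 -m creep '[[0,0,0,0,0.8,0,60],[0,0,0,0,0,0,120],[0,0,0,0,0,0,150],[0,0,0,0,0,0,165],[0,0,0,0,0,0,175],[0,0,0,0,0,0,185],[0,0,0,0,0,0,230],[0,0,0,0,0,0,230]]' 60;python3 -m creep '[[0,0,0,0,0,0,230],[0,0,0,0,0,0,230]]';python3 -m creep '[[0,0,0,0,0,-4,230],[0,0,0,0,0,-15,230],[0,0,0,0,0,-30,230],[0,0,0,0,0,-35,230],[0,0,0,0,0,-35,230],[0,0,0,0,0,-35,230],[0,0,0,0,0,-30,230],[0,0,0,0,0,0,230]]';python3 - <<'E'
from lk import *
W=look("s21",(180,80,360,280),2.5)
go(612.7,198,240,0)
E
```

```text
clock: 33.45
position: [0.4465, -0.0043, 0.057]
ee_rot: [-0.001, 1.0, 0.0, 0.0]
ft_force: [-1.6, 3.6, 4.0]
grip_width: 0.262
clock: 33.65
position: [0.4465, -0.0043, 0.0569]
ee_rot: [-0.001, 1.0, 0.0, 0.0]
ft_force: [-1.4, 2.8, 4.5]
grip_width: 0.264
clock: 34.45
position: [0.4478, -0.005, 0.2441]
ee_rot: [-0.0, 1.0, 0.001, 0.003]
ft_force: [0.8, -0.2, -4.1]
grip_width: 0.26
t 34.5 pos [446.9  -4.9 241.8] F [ 0.  -0.2 -4.4] w 0.263
 rotvec [0.001 0.002 0.001]  shift(cur axes) [-166.   202.8    2.4]  shift(target axes) [-165.8  202.9    1.8] n 7.0
```

View pics/s21.png

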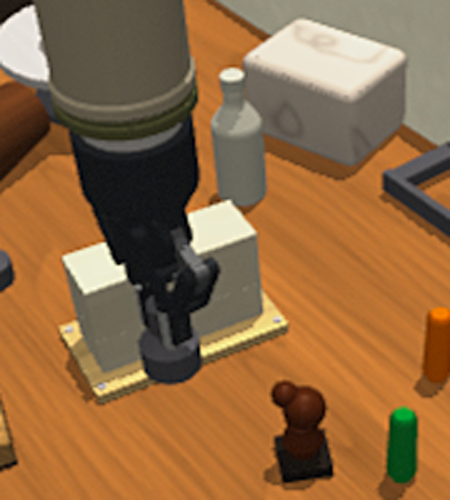

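Weight_b is held upright; its disc is at (168,355). Next it goes over the far end.

```bash
python3 -m creep '[[0,0,0,-13,16,0,230],[0,0,0,-25,30,0,230],[0,0,0,-29,35,0,230],[0,0,0,-29,35,0,230],[0,0,0,-29,35,0,230],[0,0,0,-25,32,0,230],[0,0,0,-12,14,0,230],[0,0,0,0,0,0,230]]'; python3 -m creep '[[0,0,0,0,0,0,230],[0,0,0,0,0,0,230]]'; python3 - <<'E'
from lk import *
go(612.7,198,200,0)
E
```

```text
clock: 35.3
position: [0.608, 0.1949, 0.2372]
ee_rot: [-0.002, 1.0, -0.001, -0.002]
ft_force: [-0.0, -1.0, -4.0]
grip_width: 0.26
clock: 35.5
position: [0.6076, 0.191, 0.2399]
ee_rot: [0.0, 1.0, -0.001, -0.001]
ft_force: [-0.1, -0.9, -2.8]
grip_width: 0.258
t 35.5 pos [607.6 191.  239.9] F [-0.1 -0.9 -2.8] w 0.258
 rotvec [-0.001 -0.001 -0.001]  shift(cur axes) [-5.1  7.  39.9]  shift(target axes) [-5.1  7.  39.9] n 2.0
```

```bash
python3 -m creep '[[0,0,0,-5.1,7,0,230],[0,0,0,0,0,0,230],[0,0,0,0,0,20,230],[0,0,0,0,0,20,230],[0,0,0,0,0,0,230],[0,0,0,0,0,0,230]]'; python3 - <<'E'
from lk import *
W=look("s22",(180,60,330,210),4)
go(612.7,198,170,0)
print(fitcirc(W,(611,198),146,164,22,28))
E
```

```text
clock: 36.1
position: [0.6132, 0.1996, 0.2013]
ee_rot: [-0.001, 1.0, 0.0, -0.0]
ft_force: [-0.2, 0.1, -3.4]
grip_width: 0.264
t 36.15 pos [613.6 199.7 202. ] F [ 1.1 -0.4 -4.4] w 0.259
 rotvec [0.001 0.001 0.001]  shift(cur axes) [ 1.  -1.7 32. ]  shift(target axes) [ 0.9 -1.7 32. ] n 1.0
(array([612.57, 200.84]), 124, 0.76)
```

View pics/s22.png

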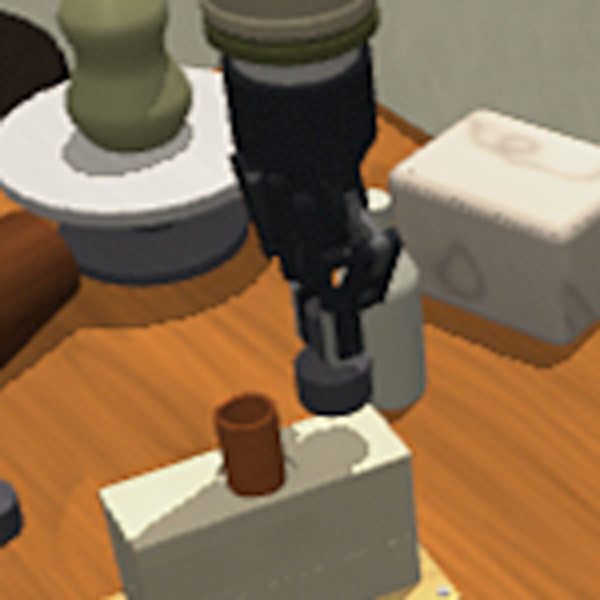

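```bash
python3 -m creep '[[0,0,0,1.2,-1.7,6,230],[0,0,0,0,0,8,230],[0,0,0,0,0,7,230],[0,0,0,0,0,5,230],[0,0,0,0,0,3,230],[0,0,0,0,0,1.5,230],[0,0,0,0,0,0,230],[0,0,0,0,0,0,230]]';python3 -m creep '[[0,0,0,0,0,0.7,230],[0,0,0,0,0,0,230],[0,0,0,0,0,0,230]]'
```

```text
clock: 36.95
position: [0.6122, 0.198, 0.1706]
ee_rot: [-0.001, 1.0, 0.0, 0.0]
ft_force: [-0.3, 0.3, -2.7]
grip_width: 0.261
clock: 37.25
position: [0.612, 0.1979, 0.1697]
ee_rot: [-0.001, 1.0, 0.0, 0.0]
ft_force: [0.4, -1.3, -3.2]
grip_width: 0.263
```

```bash
python3 -m creep '[[0,0,0,0,0,0.5,230],[0,0,0,0,0,0,230],[0,0,0,0,0,0,230]]';python3 -m creep '[[0,0,0,0,0,0.5,230],[0,0,0,0,0,0,230],[0,0,0,0,0,0,230]]'; python3 -m creep '[[0,0,0,0,0,0.5,230],[0,0,0,0,0,0,230],[0,0,0,0,0,0,230]]'
```

```text
clock: 37.55
position: [0.6121, 0.198, 0.1692]
ee_rot: [-0.001, 1.0, 0.0, 0.0]
ft_force: [0.3, 0.1, -3.1]
grip_width: 0.261
clock: 37.85
position: [0.6122, 0.198, 0.1691]
ee_rot: [-0.001, 1.0, 0.0, 0.0]
ft_force: [-1.7, -0.0, 2.3]
grip_width: 0.259
clock: 38.15
position: [0.6123, 0.1981, 0.169]
ee_rot: [-0.001, 1.0, 0.0, 0.0]
ft_force: [-2.6, -0.4, 6.7]
grip_width: 0.262
```

The weight touched down. I release it, lift off and head for weight_a.

```bash
python3 -m creep '[[0,0,0,0,0,0,182],[0,0,0,0,0,0,172],[0,0,0,0,0,0,150],[0,0,0,0,0,0,110],[0,0,0,0,0,0,60],[0,0,0,0,0,0,0],[0,0,0,0,0,0,0]]';python3 -m creep '[[0,0,0,0,0,-12,0],[0,0,0,0,0,-25,0],[0,0,0,0,0,-30,0],[0,0,0,0,0,-15,0],[0,0,0,0,0,0,0]]'; python3 - <<'E'
from lk import *
W=look("s23",(180,60,330,210),4)
go(457,396.1,160,0)
print(fitcirc(W,(611,199),115,134,22,28),fitcirc(W,(558,206),118,152,18,21))
E
```

```text
clock: 38.85
position: [0.612, 0.1979, 0.1681]
ee_rot: [-0.001, 1.0, 0.0, 0.0]
ft_force: [0.3, -0.3, 0.1]
grip_width: 0.997
clock: 39.35
position: [0.6131, 0.1981, 0.253]
ee_rot: [-0.001, 1.0, 0.001, 0.002]
ft_force: [0.3, 0.1, -0.5]
grip_width: 1.0
t 39.4 pos [612.4 198.  251. ] F [ 0.   0.8 -0.1] w 0.999
 rotvec [0.001 0.002 0.001]  shift(cur axes) [155.3 198.2  90.9]  shift(target axes) [155.4 198.1  91. ] n 8.0
(array([611.46, 199.81]), 125, 0.76) (array([557.04, 207.27]), 233, 1.26)
```

View pics/s23.png

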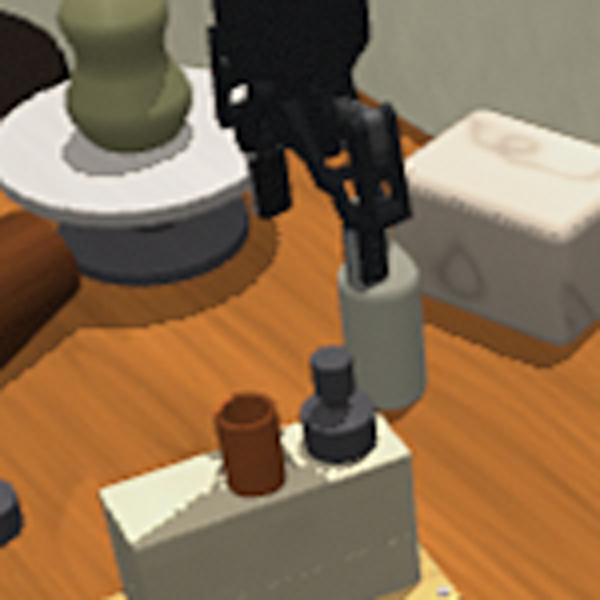

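```bash
python3 -m creep '[[0,0,0,10,13,0,0],[0,0,0,22,28,0,0],[0,0,0,25,32,0,0],[0,0,0,25,32,0,0],[0,0,0,25,32,10,0],[0,0,0,25,32,20,0],[0,0,0,15,20,20,0],[0,0,0,8,9,20,0]]'; python3 -m creep '[[0,0,0,0,0,0,0],[0,0,0,0,0,0,0],[0,0,0,0,0,0,0]]'; python3 - <<'E'
from lk import *
W=look("s24",(120,80,300,260),3)
go(457,396.1,57,0)
E
```

```text
clock: 40.2
position: [0.4525, 0.3991, 0.1779]
ee_rot: [-0.003, 1.0, -0.0, -0.001]
ft_force: [0.0, 0.3, 1.0]
grip_width: 0.998
clock: 40.5
position: [0.4577, 0.395, 0.1811]
ee_rot: [0.0, 1.0, 0.0, 0.001]
ft_force: [0.8, -0.2, 0.0]
grip_width: 1.001
t 40.55 pos [457.9 395.  181.2] F [ 0.2 -0.8 -0.4] w 1.001
 rotvec [ 0.001  0.001 -0.001]  shift(cur axes) [  1.1   0.9 124.2]  shift(target axes) [  0.9   1.1 124.2] n 4.0
```

View pics/s24.png

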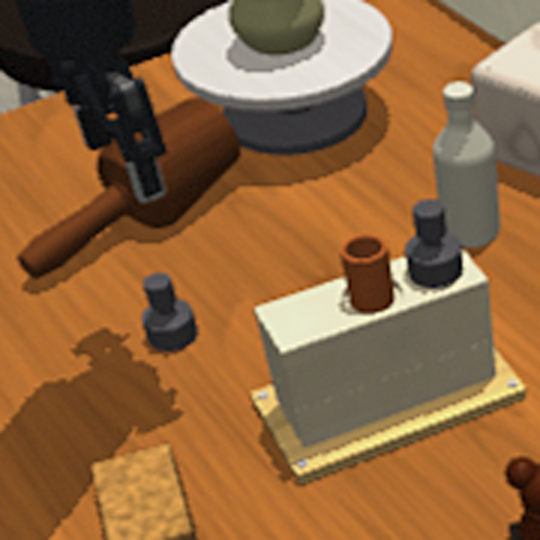

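```bash
python3 -m creep '[[0,0,0,1,1,20,0],[0,0,0,0,0,30,0],[0,0,0,0,0,30,0],[0,0,0,0,0,24,0],[0,0,0,0,0,14,0],[0,0,0,0,0,6,0],[0,0,0,0,0,0,0],[0,0,0,0,0,0,0]]'; python3 - <<'E'
from lk import *
W=look("s25",(120,80,300,260),3)
go(457,396.1,57,0)
E
```

```text
clock: 41.35
position: [0.4565, 0.3972, 0.0574]
ee_rot: [-0.0, 1.0, 0.001, 0.001]
ft_force: [0.4, -0.0, 0.3]
grip_width: 1.0
t 41.4 pos [456.5 397.2  57.5] F [-0.3 -0.4  0.1] w 1.005
 rotvec [0.002 0.001 0.001]  shift(cur axes) [-0.5 -1.1  0.5]  shift(target axes) [-0.5 -1.1  0.5] n 1.0
```

View pics/s25.png

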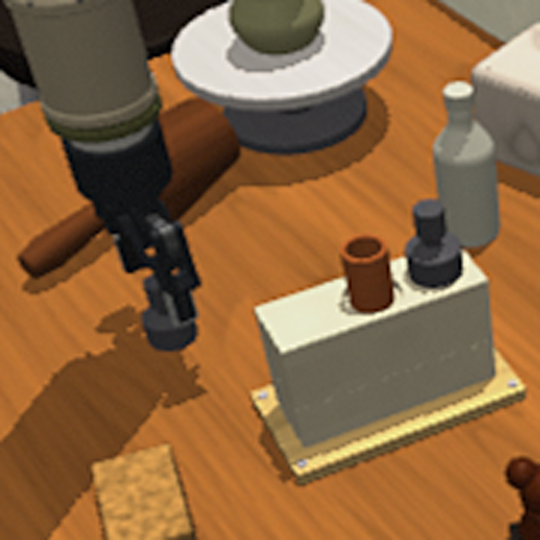

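```bash
python3 -m creep '[[0,0,0,0,-0.8,0,60],[0,0,0,0,0,0,120],[0,0,0,0,0,0,150],[0,0,0,0,0,0,165],[0,0,0,0,0,0,175],[0,0,0,0,0,0,185],[0,0,0,0,0,0,230],[0,0,0,0,0,0,230]]' 60;python3 -m creep '[[0,0,0,0,0,0,230],[0,0,0,0,0,0,230]]';python3 -m creep '[[0,0,0,0,0,-4,230],[0,0,0,0,0,-15,230],[0,0,0,0,0,-30,230],[0,0,0,0,0,-35,230],[0,0,0,0,0,-35,230],[0,0,0,0,0,-35,230],[0,0,0,0,0,-35,230],[0,0,0,0,0,0,230]]';python3 - <<'E'
from lk import *
W=look("s26",(120,80,300,260),3)
go(506.1,215,240,0)
E
```

```text
clock: 42.2
position: [0.4558, 0.3964, 0.0564]
ee_rot: [-0.001, 1.0, 0.0, 0.0]
ft_force: [-0.1, 2.2, 2.0]
grip_width: 0.264
clock: 42.4
position: [0.4558, 0.3964, 0.0564]
ee_rot: [-0.001, 1.0, 0.0, 0.0]
ft_force: [-0.3, 3.1, 3.5]
grip_width: 0.257
clock: 43.2
position: [0.4576, 0.3964, 0.2511]
ee_rot: [-0.0, 1.0, 0.003, 0.003]
ft_force: [0.6, 0.5, -3.1]
grip_width: 0.262
t 43.25 pos [456.7 395.9 248. ] F [-0.3 -0.4 -3.9] w 0.259
 rotvec [0.003 0.003 0.   ]  shift(cur axes) [ -49.3 -181.     7.6]  shift(target axes) [ -49.4 -180.9    8. ] n 5.0
```

View pics/s26.png

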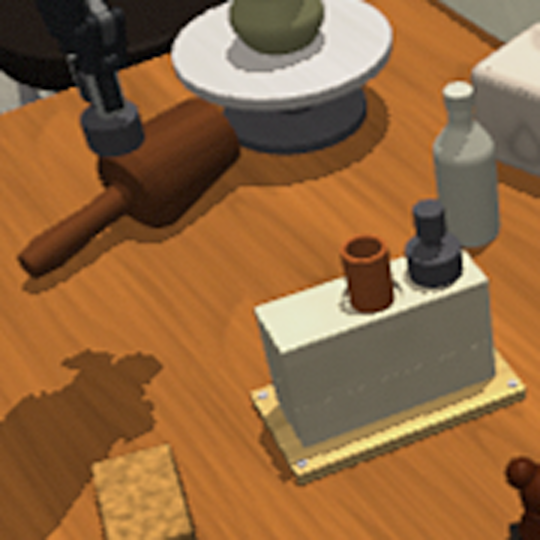

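```bash
python3 -m creep '[[0,0,0,-5,-15,0,230],[0,0,0,-9,-32,0,230],[0,0,0,-9,-34,0,230],[0,0,0,-9,-34,0,230],[0,0,0,-9,-34,0,230],[0,0,0,-5,-22,0,230],[0,0,0,-3,-10,0,230],[0,0,0,0,0,0,230]]'; python3 -m creep '[[0,0,0,0,0,0,230],[0,0,0,0,0,0,230]]'; python3 - <<'E'
from lk import *
go(506.1,215,200,0)
E
```

```text
clock: 44.05
position: [0.505, 0.213, 0.2443]
ee_rot: [0.001, 1.0, -0.001, -0.001]
ft_force: [0.4, -0.3, -3.5]
grip_width: 0.257
clock: 44.25
position: [0.5043, 0.2166, 0.2447]
ee_rot: [-0.002, 1.0, -0.0, -0.0]
ft_force: [-0.1, 0.5, -4.2]
grip_width: 0.262
t 44.25 pos [504.3 216.6 244.7] F [-0.1  0.5 -4.2] w 0.262
 rotvec [-0.    -0.001  0.004]  shift(cur axes) [-1.8 -1.6 44.7]  shift(target axes) [-1.8 -1.6 44.7] n 2.0
```

```bash
python3 -m creep '[[0,0,0,-1.8,-1.6,0,230],[0,0,0,0,0,0,230],[0,0,0,0,0,22,230],[0,0,0,0,0,22,230],[0,0,0,0,0,0,230],[0,0,0,0,0,0,230]]'; python3 - <<'E'
from lk import *
W=look("s27",(180,60,330,210),4)
go(506.1,215,169,0)
print(fitcirc(W,(505,216),147,164,22,28),"want",np.round([557.7-54*.9874,207.5+54*.1582],1))
E
```

```text
clock: 44.85
position: [0.5068, 0.2136, 0.2015]
ee_rot: [-0.001, 1.0, -0.0, -0.0]
ft_force: [-0.8, 0.1, -2.8]
grip_width: 0.258
t 44.9 pos [507.2 213.7 202.1] F [-1.3 -0.2 -2.9] w 0.262
 rotvec [0.    0.001 0.001]  shift(cur axes) [ 1.2  1.3 33.1]  shift(target axes) [ 1.1  1.3 33.1] n 1.0
(array([507.31, 214.89]), 125, 0.78) want [504.4 216. ]
```

View pics/s27.png

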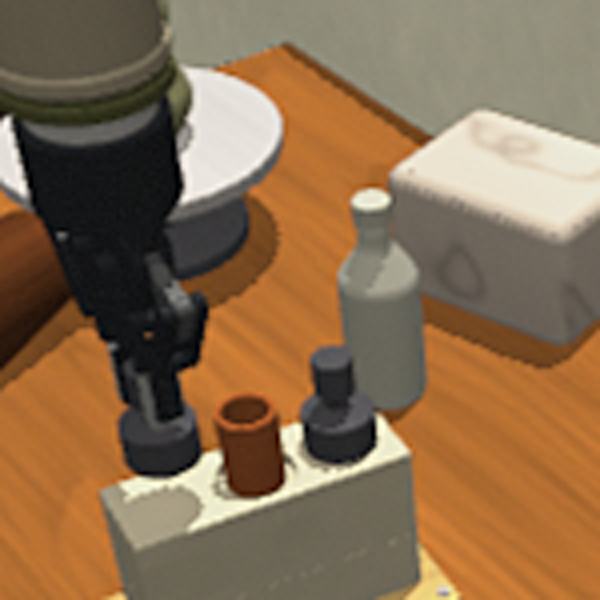

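```bash
python3 -m creep '[[0,0,0,2.2,1.2,6,230],[0,0,0,0,0,8,230],[0,0,0,0,0,7,230],[0,0,0,0,0,5,230],[0,0,0,0,0,3,230],[0,0,0,0,0,1.5,230],[0,0,0,0,0,0,230],[0,0,0,0,0,0,230]]';python3 -m creep '[[0,0,0,0,0,1,230],[0,0,0,0,0,0,230],[0,0,0,0,0,0,230]]';python3 -m creep '[[0,0,0,0,0,0.6,230],[0,0,0,0,0,0,230],[0,0,0,0,0,0,230]]'
```

```text
clock: 45.7
position: [0.5047, 0.2146, 0.1708]
ee_rot: [-0.001, 1.0, 0.0, 0.0]
ft_force: [0.3, 0.0, -3.2]
grip_width: 0.26
clock: 46.0
position: [0.5046, 0.2146, 0.1696]
ee_rot: [-0.001, 1.0, 0.0, 0.0]
ft_force: [-0.2, 0.6, -3.3]
grip_width: 0.258
clock: 46.3
position: [0.5046, 0.2146, 0.169]
ee_rot: [-0.001, 1.0, 0.0, 0.0]
ft_force: [0.3, -0.2, -3.4]
grip_width: 0.263
```

```bash
python3 -m creep '[[0,0,0,0,0,0.5,230],[0,0,0,0,0,0,230],[0,0,0,0,0,0,230]]';python3 -m creep '[[0,0,0,0,0,0.5,230],[0,0,0,0,0,0,230],[0,0,0,0,0,0,230]]'; python3 -m creep '[[0,0,0,0,0,0.4,230],[0,0,0,0,0,0,230],[0,0,0,0,0,0,230]]'
```

```text
clock: 46.6
position: [0.5046, 0.2146, 0.1685]
ee_rot: [-0.001, 1.0, 0.0, -0.0]
ft_force: [0.2, -0.8, -3.7]
grip_width: 0.258
clock: 46.9
position: [0.5047, 0.2147, 0.1683]
ee_rot: [-0.001, 1.0, 0.0, 0.0]
ft_force: [-2.2, -1.3, 1.3]
grip_width: 0.257
clock: 47.2
position: [0.5048, 0.2147, 0.1683]
ee_rot: [-0.001, 1.0, 0.0, 0.0]
ft_force: [-2.5, -0.3, 6.5]
grip_width: 0.264
```

Touchdown again. I release it, lift up and move back clear so I can look from above.

```bash
python3 -m creep '[[0,0,0,0,0,0,182],[0,0,0,0,0,0,172],[0,0,0,0,0,0,150],[0,0,0,0,0,0,110],[0,0,0,0,0,0,60],[0,0,0,0,0,0,0],[0,0,0,0,0,0,0]]';python3 -m creep '[[0,0,0,0,0,-12,0],[0,0,0,0,0,-30,0],[0,0,0,0,0,-40,0],[0,0,0,0,0,-40,0],[0,0,0,0,0,-15,0],[0,0,0,0,0,0,0]]'; python3 -m creep '[[0,0,0,0,30,0,0],[0,0,0,0,40,0,0],[0,0,0,0,40,0,0],[0,0,0,0,40,0,0],[0,0,0,0,40,0,0],[0,0,0,0,40,0,0],[0,0,0,0,20,0,0],[0,0,0,0,0,0,0]]'; python3 - <<'E'
from lk import *
W=look("s28",(180,60,330,210),4)
p,d=camera("top"); cv2.imwrite("pics/t28.png",p); T=cloud("top",d)*1000
c=(557.7,207.5)
print("top plane/up",faces(W,c,-9,60,108),"low",faces(W,c,-9,17,48))
for nm,x in(("wb",(611,199)),("wa",(504.4,216))): print(nm,fitcirc(W,x,115,134,22,28))
def cen(W,x,z0,z1,r):
    q=W.reshape(-1,3);q=q[(np.hypot(q[:,0]-x[0],q[:,1]-x[1])<r)&(q[:,2]>z0)&(q[:,2]<z1)]; return np.round(cv2.minEnclosingCircle(q[:,:2].astype(np.float32))[0],1),np.median(q[:,2]).round(1),len(q)
for nm,x,z0,z1 in(("wb knob",(612,198),166,180),("wa knob",(505,215),166,180),("cup rim",(559,206),150,162),("maq",(558,-6),70,100)): print(nm,cen(T,x,z0,z1,26),cen(W,x,z0,z1,26))
q=T.reshape(-1,3);q=q[(np.hypot(q[:,0]-559,q[:,1]-206)<95)&(q[:,2]>107)&(q[:,2]<117)]
print("mould top",cv2.minAreaRect(q[:,:2].astype(np.float32)),np.median(q[:,2]), np.linalg.lstsq(np.c_[q[:,:2]-[559,206],np.ones(len(q))],q[:,2],rcond=None)[0])
E
```

```text
clock: 47.9
position: [0.5046, 0.2146, 0.1676]
ee_rot: [-0.001, 1.0, 0.0, 0.0]
ft_force: [0.4, 0.4, -0.2]
grip_width: 1.008
clock: 48.5
position: [0.5057, 0.2148, 0.3082]
ee_rot: [-0.0, 1.0, 0.002, 0.002]
ft_force: [0.8, 0.6, -1.7]
grip_width: 0.998
clock: 49.3
position: [0.5024, 0.4679, 0.3025]
ee_rot: [-0.003, 1.0, -0.001, -0.001]
ft_force: [0.1, -0.3, 0.4]
grip_width: 1.0
top plane/up (array([557.69, 207.5 ]), np.float64(-9.13), 1003, 70) low (array([557.76, 207.3 ]), np.float64(-9.29), 588, 41)
wb (array([611.37, 199.73]), 128, 0.81)
wa (array([505.07, 215.96]), 132, 0.87)
wb knob (array([612.5, 197.9]), np.float64(172.4), 154) (array([609.9, 197.6]), np.float64(171.9), 79)
wa knob (array([506. , 214.2]), np.float64(172.1), 160) (array([503.8, 214.1]), np.float64(172.0), 84)
cup rim (array([558.6, 206.4]), np.float64(156.0), 149) (array([555.7, 205.7]), np.float64(154.8), 108)
maq (array([558.2,  -5.5]), np.float64(85.1), 348) (array([555. ,  -7.5]), np.float64(83.9), 266)
mould top ((559.0426025390625, 206.19097900390625), (61.29840850830078, 170.11294555664062), 80.95075988769531) 112.3408618920212 [1.17822782e-03 7.31914577e-03 1.12295590e+02]
```

View pics/s28.png

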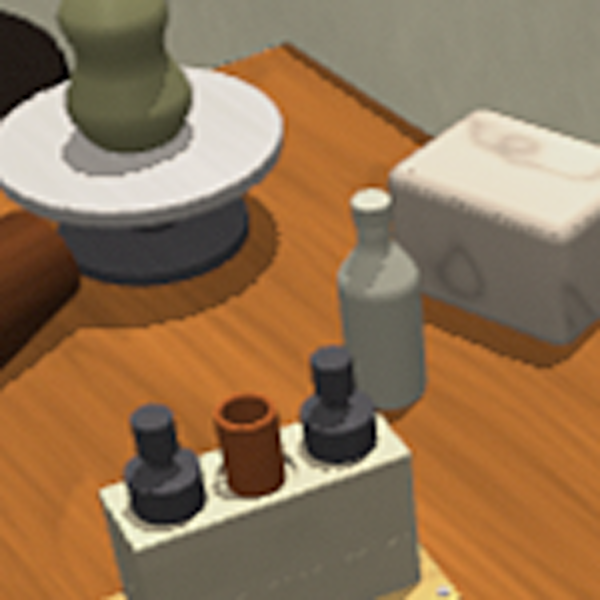

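View pics/t28.png

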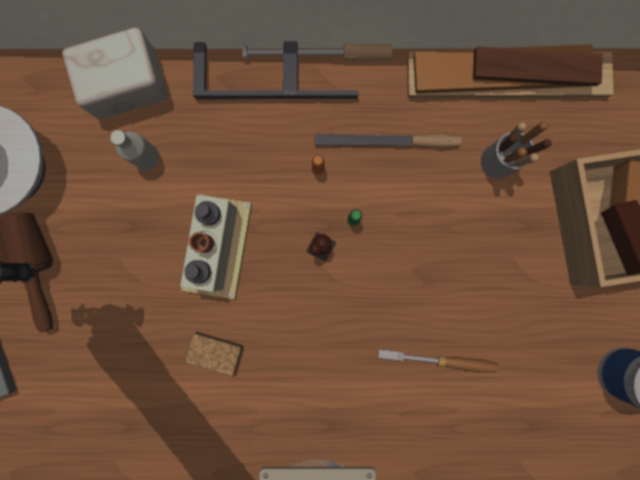

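The weights are at (207,212) and (197,271) with the cup at (201,242) between them. The mould top is flat at z 112.3, and the maquette hasn't moved. The job is ready to hand in.

```bash
python3 -m creep '[[0,0,0,0,0,0,0],[0,0,0,0,0,0,0],[0,0,0,0,0,0,0]]'; python3 -c "
from workcell import *
print(hand_in())"
```

```text
clock: 49.7
position: [0.5046, 0.4637, 0.3051]
ee_rot: [-0.0, 1.0, 0.0, 0.0]
ft_force: [-0.4, -0.2, -0.6]
grip_width: 0.998
the job is handed in; nothing more can be done
None
```

The mould is closed and handed in at 49.7 s. I stood the core in the socket, lowered the upper half over it, seated the cup, and set one weight on each end. Each part touched down at the height expected for it, with a wrist force of about 11 N or less, before I let go.

Last checks, made just before hand-in with the arm clear:
- **Upper half:** it lies within about 0.2 mm and 0.2° of the lower half. Its top is level, at z = 112.3 mm against an expected 112.
- **Cup:** its rim is at 156 mm, as expected, and it sits in the recess within about 1 mm of the mould's centre.
- **Weights:** they stand upright about 54 mm either side of the middle, within about 1 mm of the centre line.
- **Maquette and look-alikes:** the maquette measures where it stood at the start. The green and orange look-alikes were not touched.

- **Camera disagreement:** the two cameras differed by about 2 mm in x throughout. I compared parts within one camera, so this did not affect the fits.
- **Core:** it is hidden now; I last saw it standing upright in the socket before I lowered the upper half.

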